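# Add a filter cassette to a tight storage row

### The job

Slip the white-tabbed filter cassette, which stands on the table, into the middle of the row in the tray, two cassettes on each side: slide the neighbours apart inside the tray, without lifting any of them, until there is room, lower the white cassette upright to the tray floor without dropping or forcing it, and let it go. Then push the steel end block towards the brass stop until the whole row is pressed up snug against the brass, keep it pressed for a moment so that the brass feels more than 3 but never more than 25 newtons, and let go. The filters are delicate, so never ram them against either stop (25 newtons at most), and leave the other things on the table alone.

Things in the scene. Friction and masses are not known exactly. Their poses are not given: they have to be found in the camera images.
- tray: Dark tray, fixed. Inside 64 (x) x 154 mm (y); floor 8 mm thick; side walls 22 mm above the floor. Origin: centre of the underside; y along the row to the brass stop. Ends at y = +77 (brass) and -77 (black). Free space at the two ends of the row totals 27 mm, neither end has 24. Friction 0.2 to 0.3: parts drag 0.3 N (one) to 5 N (all) and stay put. When snug: white cassette y = +17, block y = -58.
- brass_stop: Brass end plate of the tray, 64 x 8 x 40 mm tall above the tray floor, rigid. Origin: centre of its lower edge, 4 mm behind its face, at tray y = +81.
- black_stop: Black end plate at the other end of the tray, 64 x 8 x 40 mm tall above the tray floor, rigid. Origin: centre of its lower edge, 4 mm behind its face, at tray y = -81.
- cas_red: Cassette in the row: black body 60 (x) x 24 (y, along the row) x 50 mm tall, on top a red rubbery grip tab 32 (x) x 12 (y) x 34 mm, centred (84 tall in all). Origin: centre of the underside; y along the row, z up. 150 g. Pinch the tab across x from above: no room for fingers between tabs. The order of the colours varies; neighbours touch at the start.
- cas_yellow: Cassette in the row: black body 60 (x) x 24 (y, along the row) x 50 mm tall, on top a yellow rubbery grip tab 32 (x) x 12 (y) x 34 mm, centred (84 tall in all). Origin: centre of the underside; y along the row, z up. 150 g. Pinch the tab across x from above: no room for fingers between tabs. The order of the colours varies; neighbours touch at the start.
- cas_green: Cassette in the row: black body 60 (x) x 24 (y, along the row) x 50 mm tall, on top a green rubbery grip tab 32 (x) x 12 (y) x 34 mm, centred (84 tall in all). Origin: centre of the underside; y along the row, z up. 150 g. Pinch the tab across x from above: no room for fingers between tabs. The order of the colours varies; neighbours touch at the start.
- cas_blue: Cassette in the row: black body 60 (x) x 24 (y, along the row) x 50 mm tall, on top a blue rubbery grip tab 32 (x) x 12 (y) x 34 mm, centred (84 tall in all). Origin: centre of the underside; y along the row, z up. 150 g. Pinch the tab across x from above: no room for fingers between tabs. The order of the colours varies; neighbours touch at the start.
- cas_white: The cassette to add, loose on the table left or right of the tray: black body 60 (x) x 24 (y) x 50 mm tall, lower edges rounded 4 mm, on top a white grip tab 32 (x) x 12 (y) x 34 mm, centred (84 tall in all). Origin: centre of the underside; z up, y through its thickness; faces alike. About 150 g.
- block: Loose steel end block in the tray between the row and the black stop: 60 (x) x 30 (y) x 48 mm tall, with a grip tab 32 (x) x 12 (y) x 34 mm centred on top (total height 82). Origin: centre of the underside; y along the row. About 0.6 kg.
- lens_mount: Bystander: lens in a black ring on a short post and a 50 x 50 mm base, 92 mm tall, on the other side of the tray from the white cassette. Origin: centre of the underside.
- driver: Bystander: screwdriver with black handle, about 170 mm long, lying on the table beyond the tray.
- cleaner: Bystander: white bottle with blue cap, 44 mm across, 110 mm tall. Origin: centre of the underside.
- post_base: Bystander: steel post 13 mm across on a black foot 38 mm across, 85 mm tall. Origin: centre of the underside.

How it is judged:
By the outcome, as a careful person would: the job done as asked, in the order asked, and still so for the second after the job is handed in, with the robot touching nothing.
It also fails if it takes over 72 s, if anything falls off the work surface, if the arm or the gripper's body presses on something with over 40 N, if the wrist force passes 120 N, or if a joint passes its speed limit or range.

### The arm

A 7-joint arm with a two-finger parallel gripper is mounted at the origin on the work surface. World frame = base frame: x ahead of the robot, y to its left, z up, the work surface at z = 0. Lengths are in m, angles in degrees, forces in N, time in s.
With the tool pointing down it reaches from about 0.425 to 0.95 m from the base axis. Payload 16.7 kg.
Tool frame: the origin (TCP) lies midway between the tips of the shut fingers; the grasp point (between the pads) lies 19 mm behind it; z points along the fingers, y is the line along which they close (so a half turn about z gives the same grasp; the last joint's range is limited). The gripper opens to 94 mm and grips with 3 to 60 N. Pads are 16 mm wide; open, the fingers measure 119 mm over their backs; the gripper's body (75 mm by 177 mm) begins 78 mm behind the grasp point.
Start: joints at [-82.363, 24.414, 4.234, 92.017, -1.954, 63.644, -3.845], TCP at [0.188, 0.648, 0.176] pointing down, gripper open.
Joint ranges: [-163.25, 163.25], [-28.42, 122.38], [-70.27, 78.77], [12.13, 141.07], [-58.53, 238.53], [9.26, 117.41], [-156.51, 156.51]. Speed limits (degrees/s): [108.29, 108.29, 136.94, 136.94, 172.46, 172.46, 172.46].

### API

Orientations are given as a 3x3 rotation matrix whose columns are the frame's x, y, z axes.
In Python, from station import * gives the robot as it stands.
- The arm moves only by the shell command python3 -m jog 'ROWS'. ROWS is JSON, a list of rows, each an object of numbers: "dx", "dy", "dz": the shift along the tool's x, y, z in m; "ax", "ay", "az": the turn, a rotation vector about the tool's x, y, z in rad; "grip": the opening, from 0 (shut) to 1 (fully open). In form: [{"dx": .., "dy": .., "dz": .., "ax": .., "ay": .., "az": .., "grip": ..}, ...]. A call has 1 to 5 rows; each row shifts and turns the commanded pose from where the row before left it, along the tool's axes as they then stand; what a row does not reach is not made up. A row lasts 1/12 s, in which the tool goes at most 41.7 mm and 7.16 degrees, less where a joint would pass 70% of its speed; a pose out of reach is approached as far as the arm can. A call with a gripper value outside its range is refused whole. The fingers move at their own pace and stop on an object; the grip force is fixed at half the most. Time passes only in rows, so rows that do not move let the fingers close. It gives the time, the measured TCP pose, the force, the opening and the grip force at its end, in the units of the state.
- get_obs(): the state, without advancing time (a new reading comes with each control period).
- read_camera(name): name is "side" or "top"; returns the picture (384x512x3 uint8, red, green, blue); there is no depth.
- camera_model(name): a dict with "fov_y" (degrees; the focal length in pixels is half the picture's height over the tangent of half this angle, whatever the lens; pixels are square), "cx", "cy" (the principal point, pixels), "R" (3x3) and "t" (3): a world point X has camera coordinates R X + t. Camera axes: x right, y down, z forward; pixel columns grow to the right and rows downward; lengths in m; the calibration is good to about 2 mm. A picture is of the moment at which its call begins. camera_model takes no time and is no camera call.
- hand_in(): hands the job in; it is judged then, once.
Trained networks look in the newest picture that a camera, given by its name, has taken for a name from the list of things; names that differ only in an ending like _2 or _b are one class to them, and where a whole thing is asked for, a point or a joint stands for the part that bears it (a point fixed in the world has none). Each returns a list of dicts, best first, with "confidence" (0 to 1); they miss things now and then, are a little off and sometimes report something else, mostly with a low value. They report only what shows in the picture. A call takes as long as a camera call.
- recognise(camera, target): "centre" ([x, y, z] in m, in world coordinates, good to about 4 mm: the middle of the surface that is visible of it).
- silhouettes(camera, target): "mask" (384x512 bool, what is visible of it).
The state is a dict: "t": time; "joints": joint angles; "joint_velocities": joint speeds; "effort": joint torques, N m; "tool_pos": TCP position; "ee_rot": TCP orientation; "wrist_force": force on the tool from outside, world axes, zero at the start; "ft_torque": the same for the moment, N m; "opening": finger opening in m; "gripper_force": force on a finger pad.
Only numpy, scipy, OpenCV 4.12 (cv2) and the standard library are available. Lean on these libraries where they do the work, as an engineer would, in place of code of your own. Each camera call takes 0.05 s, during which the arm holds its last target. There are 200 camera calls.

## Working session

There is one attempt and no reset: what is moved stays moved. The work goes in short steps, Python scripts to look and compute and a shell command to move; the robot and the scene stay as the last step left them, time stands still between calls to the robot, and variables do not carry over. Pictures are saved under pics/ and viewed, at most 10 in all, crops included, and the job is handed in when it is done.

```bash
ls; mkdir -p pics
cat > h.py <<'E'
from station import *
import numpy as np, cv2
def px2w(cam,u,v,z):
    m=camera_model(cam); f=192/np.tan(np.radians(m["fov_y"])/2)
    R=np.array(m["R"]);t=np.array(m["t"])
    d=R.T@np.array([(u-m["cx"])/f,(v-m["cy"])/f,1]); c=-R.T@t
    return c+d*(z-c[2])/d[2]
def w2px(cam,X):
    m=camera_model(cam); f=192/np.tan(np.radians(m["fov_y"])/2)
    p=np.array(m["R"])@np.array(X)+np.array(m["t"]); return m["cx"]+f*p[0]/p[2],m["cy"]+f*p[1]/p[2]
E
python3 - <<'E'
from h import *
for c in("top","side"):
    im=read_camera(c); cv2.imwrite(f"pics/{c}0.png",im[:,:,::-1])
    m=camera_model(c); print(c,m["fov_y"],-np.array(m["R"]).T@np.array(m["t"]),np.round(m["R"],3).tolist(), [k for k in m])
    for n in["cas_white","cas_red","cas_yellow","cas_green","cas_blue","block","brass_stop","black_stop","tray","lens_mount","driver","cleaner","post_base"]:
        r=recognise(c,n); print(n,[(np.round(q["centre"],3).tolist(),round(q["confidence"],2)) for q in r[:2]])
o=get_obs(); print(o)
E
```

```text
pics
top 48.18037693568304 [ 0.4331219  -0.02295826  0.9155506 ] [[0.004, -1.0, -0.018], [-0.981, -0.001, -0.196], [0.196, 0.018, -0.98]] ['fov_y', 'cx', 'cy', 'R', 't']
cas_white [([0.546, 0.214, 0.045], 0.93), ([0.53, 0.029, 0.062], 0.23)]
cas_red [([0.53, 0.028, 0.061], 0.8), ([0.537, 0.003, 0.057], 0.52)]
cas_yellow [([0.534, -0.014, 0.06], 0.86), ([0.473, -0.21, 0.014], 0.31)]
cas_green [([0.537, 0.007, 0.053], 0.92)]
cas_blue [([0.536, -0.034, 0.061], 0.66)]
block [([0.542, -0.067, 0.054], 0.68), ([0.723, 0.278, 0.022], 0.67)]
brass_stop [([0.532, 0.062, 0.048], 0.64)]
black_stop [([0.55, -0.097, 0.047], 0.69)]
tray [([0.535, -0.016, 0.024], 0.81), ([0.718, 0.11, 0.011], 0.73)]
lens_mount [([0.475, -0.208, 0.012], 0.8)]
driver [([0.721, 0.282, 0.024], 0.6)]
cleaner [([0.639, -0.286, 0.07], 0.91)]
post_base [([0.717, 0.112, 0.015], 0.64)]
side 46.4763524016989 [ 0.10681106 -0.56445456  0.63605617] [[0.759, -0.651, 0.019], [-0.387, -0.474, -0.791], [0.524, 0.593, -0.612]] ['fov_y', 'cx', 'cy', 'R', 't']
cas_white [([0.542, 0.21, 0.046], 0.9)]
cas_red [([0.516, 0.028, 0.065], 0.75
[... 679 characters left out ...]
3]), 'joint_velocities': array([ 0.00815264, -0.06800363, -0.09872884,  0.01102547, -0.00967103,
       -0.09068556, -0.02436342]), 'effort': array([ 4.10669491e-04, -9.35519886e+01,  3.66320170e+00, -4.54547882e+01,
       -4.90822946e-02,  1.31107826e-02, -2.44904641e-05]), 'tool_pos': array([0.18839159, 0.64815751, 0.17617882]), 'ee_rot': array([[-9.60255861e-01,  2.79121266e-01, -2.92441551e-05],
       [ 2.79121266e-01,  9.60255861e-01,  1.79270081e-05],
       [ 3.30856805e-05,  9.05184903e-06, -9.99999999e-01]]), 'wrist_force': array([0.27034288, 0.60201771, 0.17045079]), 'ft_torque': array([-0.0327036 ,  0.04117673,  0.00646792]), 'gripper_force': 0.0, 'opening': 0.09355299463662547}
```

View pics/top0.png

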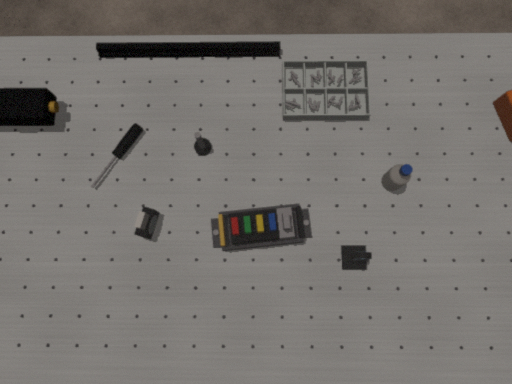

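View pics/side0.png

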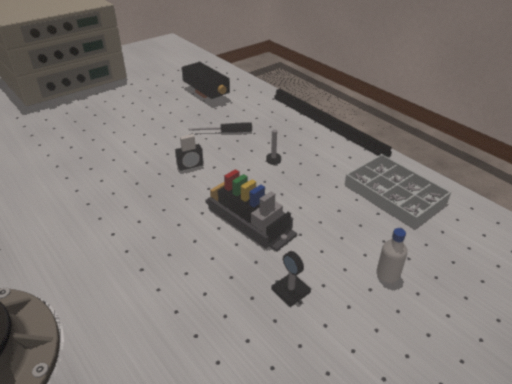

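The top view shows the tray at about (262,228). From left to right it holds brass (222), red (235), green (248), yellow (260), blue (272), the block (286) and black (298). The white cassette is at (147,222), and the side view shows the same order. I'll zoom in next.

Run:
```python
from h import *
a=cv2.imread("pics/top0.png")
A=cv2.resize(a[195:260,205:315],None,fx=7,fy=7,interpolation=cv2.INTER_CUBIC)[:290*2]
cv2.imwrite("pics/ct.png",A)
w=cv2.resize(a[195:250,125:180],None,fx=7,fy=7,interpolation=cv2.INTER_CUBIC)
s=cv2.imread("pics/side0.png"); s=cv2.resize(s[125:180,160:215],None,fx=7,fy=7,interpolation=cv2.INTER_CUBIC)
cv2.imwrite("pics/cw.png",np.hstack([w,s]))
read_camera("top")
for n in["cas_red","cas_green","cas_yellow","cas_blue","block","brass_stop","black_stop","cas_white","tray"]:
    r=silhouettes("top",n)
    if r:
        ys,xs=np.nonzero(r[0]["mask"]); print(n,round(r[0]["confidence"],2),len(xs),xs.mean().round(1),ys.mean().round(1),cv2.minAreaRect(np.c_[xs,ys].astype(np.float32)))
# colour tabs
hsv=cv2.cvtColor(a,cv2.COLOR_BGR2HSV)
for n,lo,hi in[("red",0,8),("yellow",20,32),("green",50,80),("blue",105,125)]:
    m=cv2.inRange(hsv,(lo,130,80),(hi,255,255)); m[:200]=0;m[250:]=0;m[:,:229]=0;m[:,310:]=0
    ys,xs=np.nonzero(m); print(n,len(xs),xs.mean(),ys.mean(),px2w("top",xs.mean(),ys.mean(),.09).round(4), cv2.minAreaRect(np.c_[xs,ys].astype(np.float32)))
```

```text
cas_red 0.73 340 235.7 227.6 ((235.83795166015625, 228.05519104003906), (29.979419708251953, 11.958549499511719), 85.2363510131836)
cas_green 0.69 382 247.9 226.6 ((247.7987823486328, 226.6890106201172), (31.804283142089844, 12.03703784942627), 83.6598129272461)
cas_yellow 0.87 386 259.6 226.2 ((259.45050048828125, 226.0049591064453), (31.94069480895996, 12.835980415344238), 84.2894058227539)
cas_blue 0.75 365 271.9 224.4 ((272.0548400878906, 224.493896484375), (31.031261444091797, 12.147468566894531), 83.6598129272461)
block 0.67 531 285.7 222.5 ((285.829345703125, 222.768798828125), (33.75421142578125, 16.705766677856445), 80.13418579101562)
brass_stop 0.48 158 221.9 230.0 ((221.9552001953125, 229.9620819091797), (30.311603546142578, 5.397956371307373), 85.2363510131836)
cas_white 0.61 603 146.5 222.1 ((145.95001220703125, 222.14999389648438), (20.87103271484375, 30.674089431762695), 18.434947967529297)
tray 0.92 1720 259.9 229.4 ((260.6636657714844, 226.3309326171875), (41.07143020629883, 99.14421081542969), 83.34557342529297)
red 113 234.4867256637168 225.20353982300884 [0.5362 0.0323 0.09  ] ((234.5, 225.0), (16.0, 7.0), 90.0)
yellow 121 259.41322314049586 222.64462809917356 [ 0.5413 -0.0159  0.09  ] ((259.5, 222.5), (17.0, 7.0), 90.0)
green 79 246.9367088607595 223.7594936708861 [0.5391 0.0082 0.09  ] ((247.0609893798828, 223.54876708984375), (15.46041488647461, 5.300714015960693), 83.6598129272461)
blue 97 271.96907216494844 221.17525773195877 [ 0.5442 -0.0402  0.09  ] ((272.0, 221.0), (16.0, 6.0), 90.0)
```

View pics/ct.png

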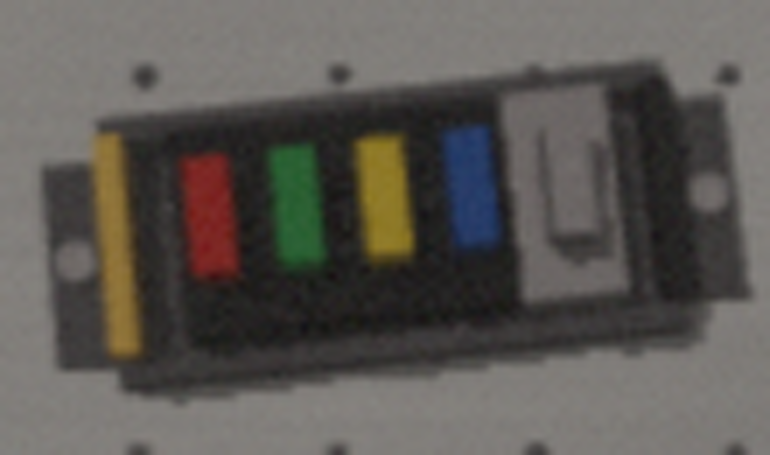

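View pics/cw.png

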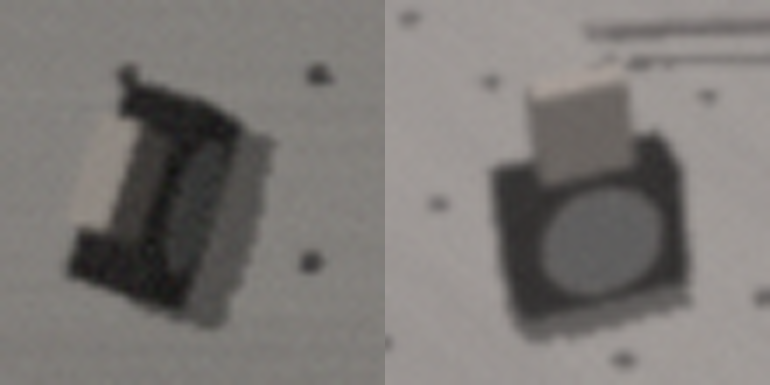

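The crops are clear. The tray yaw is about 6.2°, with a small gap at the brass end and another between the block and black. The white tab's top corners are in the left crop at about (105,112), (140,122), (108,230) and (72,222), which gives a yaw of about -17°.

```bash
cat >> h.py <<'E'
def P(X,Y,ox,oy,z): return px2w("top",(X+.5)/7-.5+ox,(Y+.5)/7-.5+oy,z)
E
python3 - <<'E'
from h import *
print("brass top corners",[P(x,y,205,195,.048)[:2].round(4).tolist() for x,y in[(93,135),(122,133),(110,357),(140,355)]])
th=np.radians(6.2); ex=np.array([np.cos(th),np.sin(th)]); ey=np.array([-np.sin(th),np.cos(th)])
B=np.mean([P(x,y,205,195,.048)[:2] for x,y in[(93,135),(122,133),(110,357),(140,355)]],0)
T=B-ey*.081; print("tray origin from brass",T)
for n,cs in dict(red=[(181,155),(229,152),(191,272),(239,268)],green=[(268,146),(316,143),(277,262),(325,258)],yellow=[(356,136),(403,133),(366,252),(413,250)],blue=[(443,127),(489,124),(454,243),(500,240)]).items():
    c=np.mean([P(x,y,205,195,.092)[:2] for x,y in cs],0); d=c-T; print(n,c.round(4),"tray",(1e3*np.array([d@ex,d@ey])).round(1))
c=np.mean([P(x,y,205,195,.056)[:2] for x,y in[(500,92),(608,84),(520,303),(630,290)]],0)-T; print("block",1e3*c@ex,1e3*c@ey)
w=[P(x,y,125,195,.084)[:2] for x,y in[(105,112),(140,122),(108,226),(73,220)]]; print("white",np.mean(w,0),np.round(w,4).tolist())
# side view check of white tab top: corners in crop
for X,Y in[(528,97),(628,80),(608,66),(545,78)]: print(px2w("side",(X-385+.5)/7-.5+160,(Y+.5)/7-.5+125,.084).round(4))
G=T  # projection check into side
for n,z,p in[("brass top",.048,T+ey*.081)]: print(w2px("side",[*p,z]))
E
```

```text
brass top corners [[0.5647, 0.0695], [0.5653, 0.061], [0.5002, 0.0632], [0.5008, 0.0545]]
tray origin from brass [ 0.54151638 -0.01848799]
red [0.5368 0.032 ] tray [ 0.8 50.7]
green [0.5395 0.0082] tray [ 0.9 26.7]
yellow [ 0.5422 -0.0161] tray [0.9 2.3]
blue [ 0.5448 -0.0401] tray [  0.9 -21.8]
block 0.45513748134416065 -49.37981639678538
white [0.54921037 0.21881739] [[0.5656, 0.2202], [0.5628, 0.2101], [0.5334, 0.2175], [0.5351, 0.2274]]
[0.5332 0.2216 0.084 ]
[0.5644 0.21   0.084 ]
[0.5641 0.2215 0.084 ]
[0.5438 0.2282 0.084 ]
(np.float64(221.61050900975496), np.float64(183.949895538589))
```

```bash
R='x'
python3 -m jog '[{"dx":-0.0258,"dy":-0.0258,"grip":1},{"dx":-0.0258,"dy":-0.0258,"grip":1},{"dx":-0.0258,"dy":-0.0258,"grip":1},{"dx":-0.0258,"dy":-0.0258,"grip":1},{"dx":-0.0258,"dy":-0.0258,"grip":1}]'
python3 -m jog '[{"dx":-0.0258,"dy":-0.0258,"grip":1},{"dx":-0.0258,"dy":-0.0258,"grip":1},{"dx":-0.0258,"dy":-0.0258,"grip":1},{"dx":-0.0258,"dy":-0.0258,"grip":1},{"dx":-0.0258,"dy":-0.0258,"grip":1}]'
python3 -m jog '[{"dx":-0.0258,"dy":-0.0258,"grip":1},{"dx":-0.0258,"dy":-0.0258,"grip":1},{"dx":-0.0258,"dy":-0.0258,"grip":1},{"dx":-0.0258,"dy":-0.0258,"grip":1},{"dx":-0.0258,"dy":-0.0258,"grip":1}]'
python3 -m jog '[{"dx":-0.0258,"dy":-0.0258,"grip":1},{"dx":-0.0258,"dy":-0.0258,"grip":1},{"dx":-0.0258,"dy":-0.0258,"grip":1},{"dx":-0.0258,"dy":-0.0258,"grip":1},{"dx":-0.0258,"dy":-0.0258,"grip":1}]'
python3 -m jog '[{"az":0.118,"grip":1},{"az":0.118,"grip":1},{"az":0.118,"grip":1},{"az":0.118,"grip":1},{"az":0.118,"grip":1}]'
python3 -m jog '[{"az":0.118,"grip":1},{"az":0.118,"grip":1},{"az":0.118,"grip":1},{"az":0.118,"grip":1},{"az":0.118,"grip":1}]'
```

```text
schema error: expected keys dx, dy, dz, ax, ay, az, grip
schema error: expected keys dx, dy, dz, ax, ay, az, grip
schema error: expected keys dx, dy, dz, ax, ay, az, grip
schema error: expected keys dx, dy, dz, ax, ay, az, grip
schema error: expected keys dx, dy, dz, ax, ay, az, grip
schema error: expected keys dx, dy, dz, ax, ay, az, grip
```

```bash
python3 -m jog '[{"dx":-0.0258,"dy":-0.0258,"dz":0,"ax":0,"ay":0,"az":0,"grip":1},{"dx":-0.0258,"dy":-0.0258,"dz":0,"ax":0,"ay":0,"az":0,"grip":1},{"dx":-0.0258,"dy":-0.0258,"dz":0,"ax":0,"ay":0,"az":0,"grip":1},{"dx":-0.0258,"dy":-0.0258,"dz":0,"ax":0,"ay":0,"az":0,"grip":1},{"dx":-0.0258,"dy":-0.0258,"dz":0,"ax":0,"ay":0,"az":0,"grip":1}]'
python3 -m jog '[{"dx":-0.0258,"dy":-0.0258,"dz":0,"ax":0,"ay":0,"az":0,"grip":1},{"dx":-0.0258,"dy":-0.0258,"dz":0,"ax":0,"ay":0,"az":0,"grip":1},{"dx":-0.0258,"dy":-0.0258,"dz":0,"ax":0,"ay":0,"az":0,"grip":1},{"dx":-0.0258,"dy":-0.0258,"dz":0,"ax":0,"ay":0,"az":0,"grip":1},{"dx":-0.0258,"dy":-0.0258,"dz":0,"ax":0,"ay":0,"az":0,"grip":1}]'
python3 -m jog '[{"dx":-0.0258,"dy":-0.0258,"dz":0,"ax":0,"ay":0,"az":0,"grip":1},{"dx":-0.0258,"dy":-0.0258,"dz":0,"ax":0,"ay":0,"az":0,"grip":1},{"dx":-0.0258,"dy":-0.0258,"dz":0,"ax":0,"ay":0,"az":0,"grip":1},{"dx":-0.0258,"dy":-0.0258,"dz":0,"ax":0,"ay":0,"az":0,"grip":1},{"dx":-0.0258,"dy":-0.0258,"dz":0,"ax":0,"ay":0,"az":0,"grip":1}]'
python3 -m jog '[{"dx":-0.0258,"dy":-0.0258,"dz":0,"ax":0,"ay":0,"az":0,"grip":1},{"dx":-0.0258,"dy":-0.0258,"dz":0,"ax":0,"ay":0,"az":0,"grip":1},{"dx":-0.0258,"dy":-0.0258,"dz":0,"ax":0,"ay":0,"az":0,"grip":1},{"dx":-0.0258,"dy":-0.0258,"dz":0,"ax":0,"ay":0,"az":0,"grip":1},{"dx":-0.0258,"dy":-0.0258,"dz":0,"ax":0,"ay":0,"az":0,"grip":1}]'
python3 -m jog '[{"dx":0,"dy":0,"dz":0,"ax":0,"ay":0,"az":0.118,"grip":1},{"dx":0,"dy":0,"dz":0,"ax":0,"ay":0,"az":0.118,"grip":1},{"dx":0,"dy":0,"dz":0,"ax":0,"ay":0,"az":0.118,"grip":1},{"dx":0,"dy":0,"dz":0,"ax":0,"ay":0,"az":0.118,"grip":1},{"dx":0,"dy":0,"dz":0,"ax":0,"ay":0,"az":0.118,"grip":1}]'
python3 -m jog '[{"dx":0,"dy":0,"dz":0,"ax":0,"ay":0,"az":0.118,"grip":1},{"dx":0,"dy":0,"dz":0,"ax":0,"ay":0,"az":0.118,"grip":1},{"dx":0,"dy":0,"dz":0,"ax":0,"ay":0,"az":0.118,"grip":1},{"dx":0,"dy":0,"dz":0,"ax":0,"ay":0,"az":0.118,"grip":1},{"dx":0,"dy":0,"dz":0,"ax":0,"ay":0,"az":0.118,"grip":1}]'
```

```text
t: 2.32
tool_pos: [0.2768, 0.4867, 0.1762]
ee_rot: [[-0.96, 0.279, 0.0], [0.279, 0.96, 0.0], [0.0, 0.0, -1.0]]
wrist_force: [1.2, -0.1, 0.1]
opening: 0.0939
gripper_force: 0.0
t: 2.73
tool_pos: [0.3647, 0.3268, 0.1764]
ee_rot: [[-0.96, 0.279, 0.0], [0.279, 0.96, 0.001], [0.0, 0.001, -1.0]]
wrist_force: [1.0, 0.5, -0.5]
opening: 0.0938
gripper_force: 0.0
t: 3.15
tool_pos: [0.4526, 0.1669, 0.1765]
ee_rot: [[-0.96, 0.279, 0.0], [0.279, 0.96, 0.001], [-0.0, 0.001, -1.0]]
wrist_force: [1.1, 0.6, 0.5]
opening: 0.0941
gripper_force: 0.0
t: 3.57
tool_pos: [0.5405, 0.007, 0.1765]
ee_rot: [[-0.96, 0.279, 0.001], [0.279, 0.96, 0.0], [-0.001, 0.0, -1.0]]
wrist_force: [1.1, 0.3, 0.2]
opening: 0.094
gripper_force: 0.0
t: 3.98
tool_pos: [0.5399, 0.0085, 0.1763]
ee_rot: [[-0.638, 0.77, 0.0], [0.77, 0.638, 0.0], [-0.0, 0.0, -1.0]]
wrist_force: [-0.3, 0.3, 0.2]
opening: 0.0936
gripper_force: 0.0
t: 4.4
tool_pos: [0.5399, 0.0087, 0.1763]
ee_rot: [[-0.102, 0.995, 0.0], [0.995, 0.102, 0.0], [0.0, 0.0, -1.0]]
wrist_force: [-1.0, 0.2, -0.7]
opening: 0.094
gripper_force: 0.0
```

```bash
python3 -m jog '[{"dx":0,"dy":0,"dz":0.028,"ax":0,"ay":0,"az":-0.006,"grip":1},{"dx":0,"dy":0,"dz":0.028,"ax":0,"ay":0,"az":0,"grip":1},{"dx":0,"dy":0,"dz":0.028,"ax":0,"ay":0,"az":0,"grip":0.6},{"dx":0,"dy":0,"dz":0.028,"ax":0,"ay":0,"az":0,"grip":0.6},{"dx":0,"dy":0,"dz":0,"ax":0,"ay":0,"az":0,"grip":0.6}]'
python3 -c '
from h import *
im=read_camera("top"); cv2.imwrite("pics/g1.png",cv2.resize(im[170:270,180:320,::-1],None,fx=5,fy=5,interpolation=cv2.INTER_CUBIC))'
```

```text
t: 4.82
tool_pos: [0.5371, 0.0086, 0.0602]
ee_rot: [[-0.114, 0.993, -0.006], [0.993, 0.114, -0.002], [-0.001, -0.006, -1.0]]
wrist_force: [-1.1, 0.2, -0.2]
opening: 0.077
gripper_force: 0.0
```

View pics/g1.png

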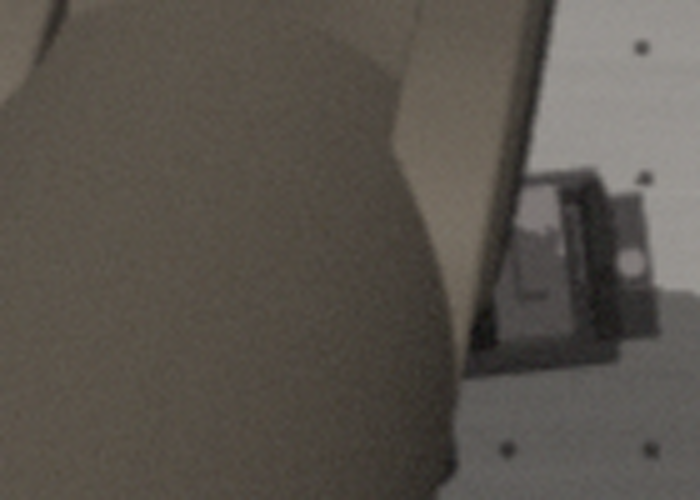

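The arm blocks the top view, and only the block at about (540,260) in the crop is still visible. I'll settle first, raise a little, then grip.

```bash
python3 -m jog '[{"dx":0,"dy":0,"dz":-0.002,"ax":0,"ay":0,"az":0,"grip":0.6},{"dx":0,"dy":0,"dz":0,"ax":0,"ay":0,"az":0,"grip":0.6}]'
python3 -c '
from h import *
im=read_camera("side"); cv2.imwrite("pics/g2.png",cv2.resize(im[100:260,140:340,::-1],None,fx=4,fy=3.75,interpolation=cv2.INTER_CUBIC))'
```

```text
t: 5.03
tool_pos: [0.5411, 0.0086, 0.0682]
ee_rot: [[-0.113, 0.994, 0.002], [0.994, 0.113, 0.0], [0.0, 0.002, -1.0]]
wrist_force: [-0.4, 0.4, 1.0]
opening: 0.0603
gripper_force: 0.0
```

View pics/g2.png

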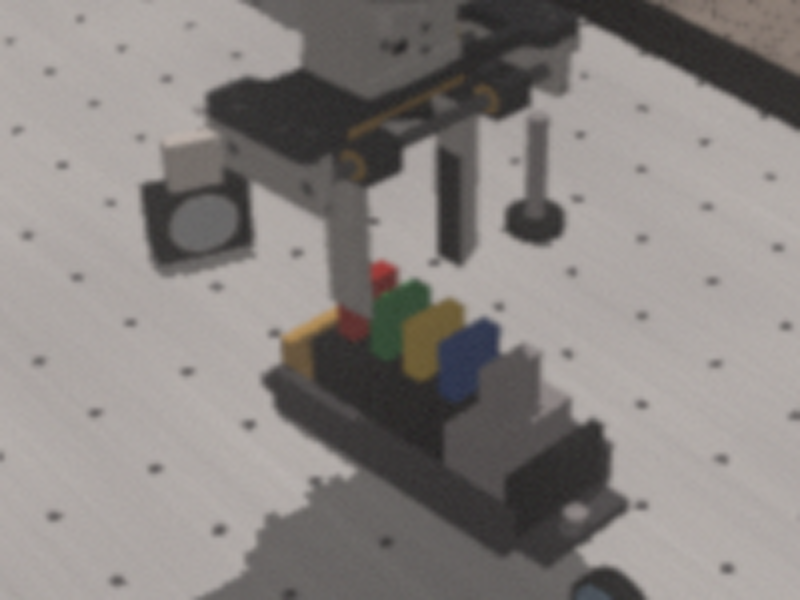

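The side view shows the fingers straddling the row, with the near tip at about (350,312) and green at about (400,320). I'll check the projection of the expected finger tip, then close.

```bash
python3 -c '
from h import *
o=get_obs(); p=o["tool_pos"]; print(p)
for s in(-1,1):
    u,v=w2px("side",p+s*o["ee_rot"][:,1]*.031); print((u-140)*4,(v-100)*3.75)
for n,q in dict(green=[.5395,.0082,.092],red=[.5368,.032,.092]).items():
    u,v=w2px("side",q); print(n,(u-140)*4,(v-100)*3.75)
'
python3 -m jog '[{"dx":0,"dy":0,"dz":0.002,"ax":0,"ay":0,"az":0,"grip":0.45},{"dx":0,"dy":0,"dz":0,"ax":0,"ay":0,"az":0,"grip":0.38},{"dx":0,"dy":0,"dz":0,"ax":0,"ay":0,"az":0,"grip":0.36}]'
python3 -m jog '[{"dx":0,"dy":0,"dz":0,"ax":0,"ay":0,"az":0,"grip":0.33},{"dx":0,"dy":0,"dz":0,"ax":0,"ay":0,"az":0,"grip":0.3},{"dx":0,"dy":0,"dz":0,"ax":0,"ay":0,"az":0,"grip":0.3}]'
```

```text
[0.54111711 0.00877476 0.06809729]
355.4130378921177 352.180096690391
442.1128186982529 301.4327545164409
green 396.9655746742626 293.01610532900247
red 364.06709238020176 274.40135043739247
t: 5.33
tool_pos: [0.5401, 0.0088, 0.0647]
ee_rot: [[-0.114, 0.993, 0.001], [0.993, 0.114, 0.0], [0.0, 0.001, -1.0]]
wrist_force: [0.6, -0.4, 0.1]
opening: 0.0396
gripper_force: 0.0
t: 5.58
tool_pos: [0.5399, 0.0087, 0.0643]
ee_rot: [[-0.114, 0.994, 0.0], [0.994, 0.114, 0.0], [0.0, 0.0, -1.0]]
wrist_force: [-0.1, -0.2, -0.3]
opening: 0.0284
gripper_force: 0.0
```

The opening is 28 mm with no force, which is narrower than the 32 mm tab. The tips also appeared higher than they should. I'll look again.

```bash
python3 -c '
from h import *
im=read_camera("side"); cv2.imwrite("pics/g3.png",cv2.resize(im[100:260,160:310,::-1],None,fx=3.75*1.3333,fy=3.75,interpolation=cv2.INTER_CUBIC))
o=get_obs(); print(o["tool_pos"],o["opening"],o["gripper_force"],o["wrist_force"],o["ft_torque"])'
```

```text
[0.53985147 0.00861762 0.06420238] 0.028358598972376074 0.0 [0.2387901  0.40569749 0.30222235] [ 0.01134989  0.01370914 -0.06283223]
```

View pics/g3.png

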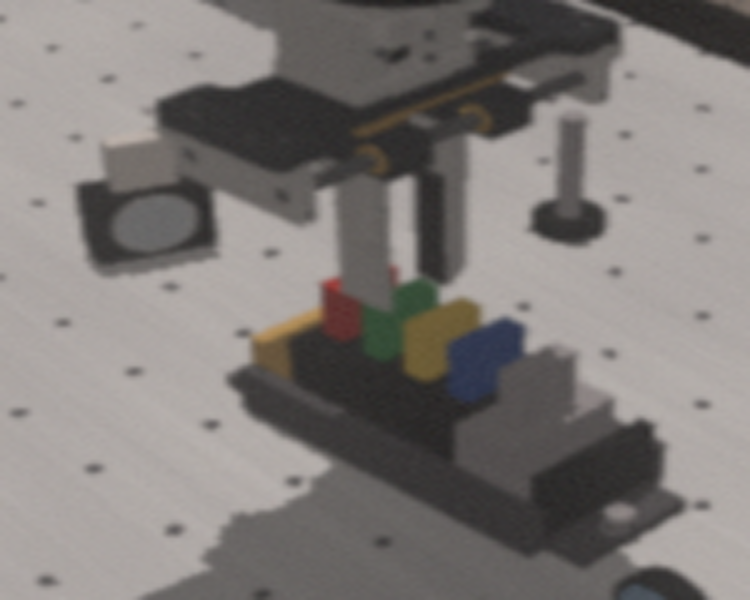

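```bash
python3 -c '
from h import *
o=get_obs(); p=o["tool_pos"]; ty=o["ee_rot"][:,1]; tx=o["ee_rot"][:,0]
for z in(.064,.08,.09,.095,.1):
    q=p.copy(); q[2]=z
    print(z,[[(round((u-160)*5),round((v-100)*3.75)) for u,v in [w2px("side",q+s*ty+t*tx)]][0] for s in(-.0267,-.0142,.0142,.0267) for t in(-.008,.008)])
'
```

```text
0.064 [(364, 362), (336, 349), (386, 351), (359, 338), (436, 328), (408, 316), (457, 318), (430, 306)]
0.08 [(363, 339), (335, 326), (385, 328), (358, 315), (436, 305), (408, 292), (457, 295), (429, 283)]
0.09 [(362, 324), (334, 311), (385, 313), (357, 301), (435, 290), (408, 278), (457, 280), (429, 268)]
0.095 [(362, 316), (334, 303), (385, 306), (357, 293), (435, 283), (407, 270), (457, 273), (429, 261)]
0.1 [(361, 309), (333, 296), (384, 298), (356, 286), (435, 275), (407, 263), (457, 265), (429, 253)]
```

The tips are really about 28 mm above the reported TCP, at roughly tab-top height. The projection fit and the empty closing both say so. I'll open, lower slowly while watching force, and grip again.

```bash
python3 -m jog '[{"dx":0,"dy":0,"dz":0,"ax":0,"ay":0,"az":0,"grip":0.6},{"dx":0,"dy":0,"dz":0,"ax":0,"ay":0,"az":0,"grip":0.6},{"dx":0,"dy":0,"dz":0,"ax":0,"ay":0,"az":0,"grip":0.6}]' | grep -E "open|force|pos"
python3 -m jog '[{"dx":0,"dy":0,"dz":0.005,"ax":0,"ay":0,"az":0,"grip":0.6},{"dx":0,"dy":0,"dz":0.005,"ax":0,"ay":0,"az":0,"grip":0.6},{"dx":0,"dy":0,"dz":0.005,"ax":0,"ay":0,"az":0,"grip":0.6},{"dx":0,"dy":0,"dz":0.005,"ax":0,"ay":0,"az":0,"grip":0.6},{"dx":0,"dy":0,"dz":0.003,"ax":0,"ay":0,"az":0,"grip":0.6}]'| grep -E "open|force|pos"
python3 -c '
from h import *
im=read_camera("side"); cv2.imwrite("pics/g4.png",cv2.resize(im[100:260,160:310,::-1],None,fx=3.75*1.3333,fy=3.75,interpolation=cv2.INTER_CUBIC))
o=get_obs(); print(o["tool_pos"],o["opening"],o["gripper_force"],o["wrist_force"],o["ft_torque"])'
```

```text
tool_pos: [0.5398, 0.0086, 0.0642]
wrist_force: [0.2, 0.1, -0.3]
opening: 0.0451
gripper_force: 0.0
tool_pos: [0.5395, 0.0086, 0.0403]
wrist_force: [0.2, 0.1, -0.5]
opening: 0.0565
gripper_force: 0.0
[0.53926538 0.00852131 0.03999585] 0.05638161227220173 0.0 [-0.12723562  0.02568608 -0.87586054] [-0.06171503  0.06395725  0.07524822]
```

View pics/g4.png

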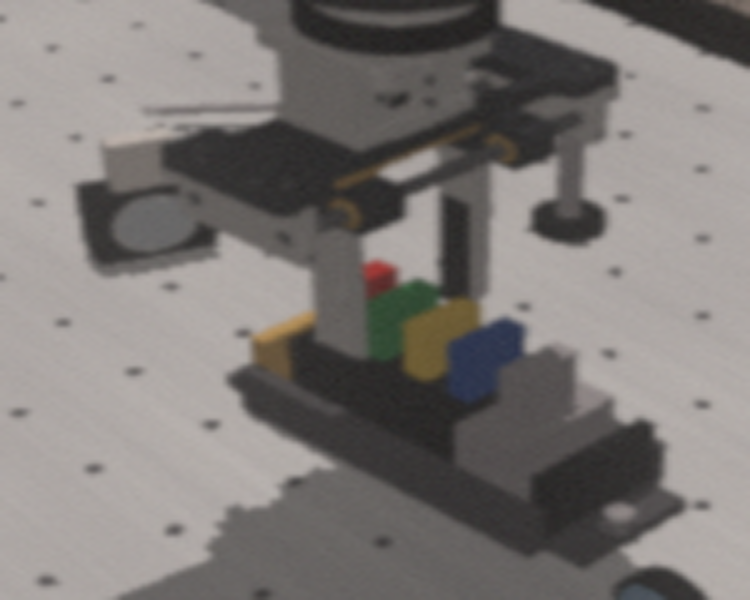

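The fingers now straddle the green tab: near tip about (345,352), tab foot about (385,357). I'll close in place.

```bash
python3 -m jog '[{"dx":0,"dy":0,"dz":0,"ax":0,"ay":0,"az":0,"grip":0.45},{"dx":0,"dy":0,"dz":0,"ax":0,"ay":0,"az":0,"grip":0.3},{"dx":0,"dy":0,"dz":0,"ax":0,"ay":0,"az":0,"grip":0.3},{"dx":0,"dy":0,"dz":0,"ax":0,"ay":0,"az":0,"grip":0.3},{"dx":0,"dy":0,"dz":0,"ax":0,"ay":0,"az":0,"grip":0.3}]' | grep -E "open|force|pos"
python3 -m jog '[{"dx":0,"dy":0,"dz":0,"ax":0,"ay":0,"az":0,"grip":0.3},{"dx":0,"dy":0,"dz":0,"ax":0,"ay":0,"az":0,"grip":0.3}]' | grep -E "open|force|pos"
```

```text
tool_pos: [0.54, 0.0087, 0.0414]
wrist_force: [-0.2, -0.4, 1.6]
opening: 0.0317
gripper_force: 30.0
tool_pos: [0.54, 0.0087, 0.0414]
wrist_force: [-0.4, -0.2, 3.8]
opening: 0.0321
gripper_force: 30.0
```

```bash
python3 -m jog '[{"dx":0.002,"dy":0,"dz":0,"ax":0,"ay":0,"az":0,"grip":0.3},{"dx":0.002,"dy":0,"dz":0,"ax":0,"ay":0,"az":0,"grip":0.3},{"dx":0.002,"dy":0,"dz":0,"ax":0,"ay":0,"az":0,"grip":0.3},{"dx":0.002,"dy":0,"dz":0,"ax":0,"ay":0,"az":0,"grip":0.3}]' | grep -E "open|force|pos"
python3 -m jog '[{"dx":0.002,"dy":0,"dz":0,"ax":0,"ay":0,"az":0,"grip":0.3},{"dx":0.0015,"dy":0,"dz":0,"ax":0,"ay":0,"az":0,"grip":0.3},{"dx":0,"dy":0,"dz":0,"ax":0,"ay":0,"az":0,"grip":0.3}]' | grep -E "open|force|pos"
```

```text
tool_pos: [0.5392, 0.0166, 0.0414]
wrist_force: [0.7, -2.0, 5.1]
opening: 0.0316
gripper_force: 30.0
tool_pos: [0.5388, 0.0204, 0.0414]
wrist_force: [-0.3, -2.6, 4.7]
opening: 0.0318
gripper_force: 30.0
```

```bash
python3 -m jog '[{"dx":0.0005,"dy":0,"dz":0,"ax":0,"ay":0,"az":0,"grip":0.3},{"dx":0.0005,"dy":0,"dz":0,"ax":0,"ay":0,"az":0,"grip":0.3}]' | grep -E "wrist|pos"
python3 -m jog '[{"dx":0.0005,"dy":0,"dz":0,"ax":0,"ay":0,"az":0,"grip":0.3},{"dx":0,"dy":0,"dz":0,"ax":0,"ay":0,"az":0,"grip":0.3}]' | grep -E "wrist|pos"
python3 -m jog '[{"dx":0.0005,"dy":0,"dz":0,"ax":0,"ay":0,"az":0,"grip":0.3},{"dx":0,"dy":0,"dz":0,"ax":0,"ay":0,"az":0,"grip":0.3}]' | grep -E "wrist|pos"
```

```text
tool_pos: [0.5387, 0.0211, 0.0414]
wrist_force: [-1.1, -1.7, 5.8]
tool_pos: [0.5386, 0.0217, 0.0414]
wrist_force: [0.2, -2.3, 5.3]
tool_pos: [0.5386, 0.0221, 0.0414]
wrist_force: [-0.5, -2.1, 5.9]
```

```bash
python3 -m jog '[{"dx":0.0004,"dy":0,"dz":0,"ax":0,"ay":0,"az":0,"grip":0.3},{"dx":0,"dy":0,"dz":0,"ax":0,"ay":0,"az":0,"grip":0.3}]' | grep -E "wrist|pos"
python3 -m jog '[{"dx":0.0004,"dy":0,"dz":0,"ax":0,"ay":0,"az":0,"grip":0.3},{"dx":0,"dy":0,"dz":0,"ax":0,"ay":0,"az":0,"grip":0.3}]' | grep -E "wrist|pos"
```

```text
tool_pos: [0.5385, 0.0225, 0.0414]
wrist_force: [0.6, -2.8, 6.0]
tool_pos: [0.5385, 0.0229, 0.0414]
wrist_force: [0.3, -2.2, 5.1]
```

```bash
python3 -m jog '[{"dx":0.0004,"dy":0,"dz":0,"ax":0,"ay":0,"az":0,"grip":0.3},{"dx":0,"dy":0,"dz":0,"ax":0,"ay":0,"az":0,"grip":0.3}]' | grep -E "wrist|pos"
python3 -m jog '[{"dx":0.0004,"dy":0,"dz":0,"ax":0,"ay":0,"az":0,"grip":0.3},{"dx":0,"dy":0,"dz":0,"ax":0,"ay":0,"az":0,"grip":0.3}]' | grep -E "wrist|pos"
```

```text
tool_pos: [0.5385, 0.0233, 0.0414]
wrist_force: [0.8, -2.2, 5.7]
tool_pos: [0.5384, 0.0234, 0.0414]
wrist_force: [-0.3, -4.0, 5.9]
```

Contact is felt at tool y of about 0.0234, 14.8 mm of travel, close to the estimate of 14.3. I'll release and slide the open fingers along to yellow.

```bash
python3 -m jog '[{"dx":-0.0005,"dy":0,"dz":0,"ax":0,"ay":0,"az":0,"grip":0.3},{"dx":0,"dy":0,"dz":0,"ax":0,"ay":0,"az":0,"grip":0.6},{"dx":0,"dy":0,"dz":0,"ax":0,"ay":0,"az":0,"grip":0.6},{"dx":0,"dy":0,"dz":0,"ax":0,"ay":0,"az":0,"grip":0.6},{"dx":0,"dy":0,"dz":0,"ax":0,"ay":0,"az":0,"grip":0.6}]' | grep -E "open|force|pos"
python3 -m jog '[{"dx":-0.009,"dy":0,"dz":0,"ax":0,"ay":0,"az":0,"grip":0.6},{"dx":-0.012,"dy":0,"dz":0,"ax":0,"ay":0,"az":0,"grip":0.6},{"dx":-0.012,"dy":0,"dz":0,"ax":0,"ay":0,"az":0,"grip":0.6},{"dx":-0.006,"dy":0,"dz":0,"ax":0,"ay":0,"az":0,"grip":0.6},{"dx":0,"dy":0,"dz":0,"ax":0,"ay":0,"az":0,"grip":0.6}]' | grep -E "open|force|pos"
python3 -m jog '[{"dx":0,"dy":0,"dz":0,"ax":0,"ay":0,"az":0,"grip":0.45},{"dx":0,"dy":0,"dz":0,"ax":0,"ay":0,"az":0,"grip":0.3},{"dx":0,"dy":0,"dz":0,"ax":0,"ay":0,"az":0,"grip":0.3},{"dx":0,"dy":0,"dz":0,"ax":0,"ay":0,"az":0,"grip":0.3},{"dx":0,"dy":0,"dz":0,"ax":0,"ay":0,"az":0,"grip":0.3}]' | grep -E "open|force|pos"
```

```text
tool_pos: [0.538, 0.0234, 0.041]
wrist_force: [0.0, 0.4, -1.3]
opening: 0.0546
gripper_force: 0.0
tool_pos: [0.5427, -0.0182, 0.0413]
wrist_force: [-0.5, -1.1, -0.6]
opening: 0.0563
gripper_force: 0.0
tool_pos: [0.5425, -0.0152, 0.0411]
wrist_force: [-0.2, 0.2, -0.6]
opening: 0.0317
gripper_force: 30.0
```

```bash
python3 -m jog '[{"dx":-0.002,"dy":0,"dz":0,"ax":0,"ay":0,"az":0,"grip":0.3},{"dx":-0.002,"dy":0,"dz":0,"ax":0,"ay":0,"az":0,"grip":0.3},{"dx":-0.002,"dy":0,"dz":0,"ax":0,"ay":0,"az":0,"grip":0.3},{"dx":-0.002,"dy":0,"dz":0,"ax":0,"ay":0,"az":0,"grip":0.3}]' | grep -E "open|force|pos"
python3 -m jog '[{"dx":-0.002,"dy":0,"dz":0,"ax":0,"ay":0,"az":0,"grip":0.3},{"dx":-0.001,"dy":0,"dz":0,"ax":0,"ay":0,"az":0,"grip":0.3},{"dx":0,"dy":0,"dz":0,"ax":0,"ay":0,"az":0,"grip":0.3}]' | grep -E "open|force|pos"
python3 -m jog '[{"dx":-0.0005,"dy":0,"dz":0,"ax":0,"ay":0,"az":0,"grip":0.3},{"dx":0,"dy":0,"dz":0,"ax":0,"ay":0,"az":0,"grip":0.3}]' | grep -E "wrist|pos"
```

```text
tool_pos: [0.5435, -0.0236, 0.0411]
wrist_force: [0.2, 1.8, -0.3]
opening: 0.0316
gripper_force: 30.0
tool_pos: [0.5438, -0.027, 0.0412]
wrist_force: [-0.1, 0.3, -2.4]
opening: 0.0317
gripper_force: 30.0
tool_pos: [0.5439, -0.0271, 0.0412]
wrist_force: [-0.3, 1.5, -2.2]
```

```bash
python3 -m jog '[{"dx":0,"dy":0,"dz":0.0003,"ax":0,"ay":0,"az":0,"grip":0.3},{"dx":0,"dy":0,"dz":0,"ax":0,"ay":0,"az":0,"grip":0.3}]' | grep -E "wrist|pos"
python3 -m jog '[{"dx":-0.0005,"dy":0,"dz":0,"ax":0,"ay":0,"az":0,"grip":0.3},{"dx":0,"dy":0,"dz":0,"ax":0,"ay":0,"az":0,"grip":0.3}]' | grep -E "wrist|pos"
python3 -m jog '[{"dx":-0.0004,"dy":0,"dz":0,"ax":0,"ay":0,"az":0,"grip":0.3},{"dx":0,"dy":0,"dz":0,"ax":0,"ay":0,"az":0,"grip":0.3}]' | grep -E "wrist|pos"
```

```text
tool_pos: [0.5439, -0.0271, 0.0411]
wrist_force: [-2.7, 0.1, 5.8]
tool_pos: [0.544, -0.0273, 0.0411]
wrist_force: [-1.8, 2.5, 5.7]
tool_pos: [0.5442, -0.0276, 0.0411]
wrist_force: [-1.8, 2.9, 5.9]
```

```bash
python3 -m jog '[{"dx":-0.0003,"dy":0,"dz":0,"ax":0,"ay":0,"az":0,"grip":0.3},{"dx":0,"dy":0,"dz":0,"ax":0,"ay":0,"az":0,"grip":0.3}]' | grep -E "wrist|pos"
python3 -m jog '[{"dx":-0.0003,"dy":0,"dz":0,"ax":0,"ay":0,"az":0,"grip":0.3},{"dx":0,"dy":0,"dz":0,"ax":0,"ay":0,"az":0,"grip":0.3}]' | grep -E "wrist|pos"
```

```text
tool_pos: [0.5442, -0.0278, 0.0411]
wrist_force: [-1.9, 2.8, 5.8]
tool_pos: [0.5443, -0.0281, 0.0411]
wrist_force: [-0.6, 3.2, 5.8]
```

The travel sums to 27.8 mm, so the slot is open at its maximum. I'll release and go to the white cassette, pinching across its thickness first to centre it and set its yaw.

```bash
python3 -m jog '[{"dx":0.0003,"dy":0,"dz":-0.0002,"ax":0,"ay":0,"az":0,"grip":0.3},{"dx":0,"dy":0,"dz":0,"ax":0,"ay":0,"az":0,"grip":0.6},{"dx":0,"dy":0,"dz":0,"ax":0,"ay":0,"az":0,"grip":0.6},{"dx":0,"dy":0,"dz":0,"ax":0,"ay":0,"az":0,"grip":0.6},{"dx":0,"dy":0,"dz":-0.008,"ax":0,"ay":0,"az":0,"grip":0.6}]' | grep -E "open|force|pos"
python3 -m jog '[{"dx":0,"dy":0,"dz":-0.025,"ax":0,"ay":0,"az":0,"grip":0.6},{"dx":0,"dy":0,"dz":-0.030,"ax":0,"ay":0,"az":0,"grip":0.6},{"dx":0,"dy":0,"dz":-0.02,"ax":0,"ay":0,"az":0,"grip":0.6}]' | grep -E "open|pos"
python3 -m jog '[{"dx":0.0307,"dy":0.0041,"dz":0,"ax":0,"ay":0,"az":0,"grip":0.6},{"dx":0.0307,"dy":0.0041,"dz":0,"ax":0,"ay":0,"az":0,"grip":0.6},{"dx":0.0307,"dy":0.0041,"dz":0,"ax":0,"ay":0,"az":0,"grip":0.6},{"dx":0.0307,"dy":0.0041,"dz":0,"ax":0,"ay":0,"az":0,"grip":0.6}]' | grep -E "open|pos"
python3 -m jog '[{"dx":0.0307,"dy":0.0041,"dz":0,"ax":0,"ay":0,"az":0,"grip":0.6},{"dx":0.0307,"dy":0.0041,"dz":0,"ax":0,"ay":0,"az":0,"grip":0.6},{"dx":0.0307,"dy":0.0041,"dz":0,"ax":0,"ay":0,"az":0,"grip":0.6},{"dx":0.0307,"dy":0.0041,"dz":0,"ax":0,"ay":0,"az":0,"grip":0.6}]' | grep -E "open|pos"
python3 -m jog '[{"dx":0,"dy":0,"dz":0,"ax":0,"ay":0,"az":-0.1155,"grip":0.6},{"dx":0,"dy":0,"dz":0,"ax":0,"ay":0,"az":-0.1155,"grip":0.6},{"dx":0,"dy":0,"dz":0,"ax":0,"ay":0,"az":-0.1155,"grip":0.6},{"dx":0,"dy":0,"dz":0,"ax":0,"ay":0,"az":-0.1155,"grip":0.6},{"dx":0,"dy":0,"dz":0,"ax":0,"ay":0,"az":-0.1155,"grip":0.6}]' | grep -E "open|pos"
python3 -m jog '[{"dx":0,"dy":0,"dz":0,"ax":0,"ay":0,"az":-0.1155,"grip":0.6},{"dx":0,"dy":0,"dz":0,"ax":0,"ay":0,"az":-0.1155,"grip":0.6},{"dx":0,"dy":0,"dz":0,"ax":0,"ay":0,"az":-0.1155,"grip":0.6},{"dx":0,"dy":0,"dz":0,"ax":0,"ay":0,"az":-0.1155,"grip":0.6},{"dx":0,"dy":0,"dz":0,"ax":0,"ay":0,"az":-0.1155,"grip":0.6}]' 
python3 -c '
from h import *
im=read_camera("top"); cv2.imwrite("pics/t5.png",im[:,:,::-1]); read_camera("side")
for n in["cas_green","cas_yellow","cas_red","cas_blue","block"]:
    r=recognise("side",n); print(n,[(np.round(q["centre"],3).tolist(),round(q["confidence"],2)) for q in r[:1]])
a=im[:,:,::-1].copy();hsv=cv2.cvtColor(a,cv2.COLOR_BGR2HSV)
for n,lo,hi in[("red",0,8),("yellow",20,32),("green",50,80),("blue",105,125)]:
    m=cv2.inRange(hsv,(lo,130,80),(hi,255,255)); m[:200]=0;m[250:]=0;m[:,:225]=0;m[:,310:]=0
    ys,xs=np.nonzero(m)
    if len(xs): print(n,len(xs),px2w("top",xs.mean(),ys.mean(),.09).round(4))
'
```

```text
tool_pos: [0.5432, -0.0285, 0.0483]
wrist_force: [0.2, -0.1, 0.6]
opening: 0.0544
gripper_force: 0.0
tool_pos: [0.5445, -0.0289, 0.1266]
opening: 0.0561
tool_pos: [0.5464, 0.0968, 0.1249]
opening: 0.0562
tool_pos: [0.5487, 0.2209, 0.1248]
opening: 0.0565
tool_pos: [0.5489, 0.2193, 0.1247]
opening: 0.0563
t: 13.68
tool_pos: [0.5489, 0.2192, 0.1247]
ee_rot: [[-0.956, 0.292, 0.0], [0.292, 0.956, -0.0], [-0.001, -0.0, -1.0]]
wrist_force: [0.3, -0.1, -0.2]
opening: 0.0565
gripper_force: 0.0
cas_green [([0.526, 0.013, 0.055], 0.58)]
cas_yellow [([0.528, -0.031, 0.063], 0.65)]
cas_red [([0.515, 0.042, 0.068], 0.75)]
cas_blue [([0.531, -0.054, 0.068], 0.84)]
block [([0.535, -0.083, 0.057], 0.78)]
red 102 [0.5339 0.0457 0.09  ]
yellow 126 [ 0.5442 -0.0281  0.09  ]
green 86 [0.5388 0.0228 0.09  ]
blue 99 [ 0.5455 -0.0523  0.09  ]
```

Both estimates put the slot centre at about (0.5414, -0.0025). I'll lower over white and pinch across its thickness.

```bash
python3 -m jog '[{"dx":0,"dy":0,"dz":0.022,"ax":0,"ay":0,"az":0,"grip":0.6},{"dx":0,"dy":0,"dz":0.026,"ax":0,"ay":0,"az":0,"grip":0.6},{"dx":0,"dy":0,"dz":0.02,"ax":0,"ay":0,"az":0,"grip":0.6},{"dx":0,"dy":0,"dz":0.012,"ax":0,"ay":0,"az":0,"grip":0.6},{"dx":0,"dy":0,"dz":0.008,"ax":0,"ay":0,"az":0,"grip":0.6}]' | grep -E "force|pos"
python3 -m jog '[{"dx":0,"dy":0,"dz":0.002,"ax":0,"ay":0,"az":0,"grip":0.3},{"dx":0,"dy":0,"dz":0,"ax":0,"ay":0,"az":0,"grip":0.25},{"dx":0,"dy":0,"dz":0,"ax":0,"ay":0,"az":0,"grip":0.22},{"dx":0,"dy":0,"dz":0,"ax":0,"ay":0,"az":0,"grip":0.2},{"dx":0,"dy":0,"dz":0,"ax":0,"ay":0,"az":0,"grip":0.18}]' | grep -E "open|force|pos"
python3 -m jog '[{"dx":0,"dy":0,"dz":0,"ax":0,"ay":0,"az":0,"grip":0.17},{"dx":0,"dy":0,"dz":0,"ax":0,"ay":0,"az":0,"grip":0.16},{"dx":0,"dy":0,"dz":0,"ax":0,"ay":0,"az":0,"grip":0.15},{"dx":0,"dy":0,"dz":0,"ax":0,"ay":0,"az":0,"grip":0.14},{"dx":0,"dy":0,"dz":0,"ax":0,"ay":0,"az":0,"grip":0.13}]' | grep -E "open|force|pos"
python3 -m jog '[{"dx":0,"dy":0,"dz":0,"ax":0,"ay":0,"az":0,"grip":0.12},{"dx":0,"dy":0,"dz":0,"ax":0,"ay":0,"az":0,"grip":0.11},{"dx":0,"dy":0,"dz":0,"ax":0,"ay":0,"az":0,"grip":0.1},{"dx":0,"dy":0,"dz":0,"ax":0,"ay":0,"az":0,"grip":0.1}]' | grep -E "open|force|pos"
```

```text
tool_pos: [0.5482, 0.2192, 0.0347]
wrist_force: [1.1, -0.1, 0.2]
gripper_force: 0.0
tool_pos: [0.5492, 0.2198, 0.035]
wrist_force: [-0.3, 0.4, -0.2]
opening: 0.0266
gripper_force: 0.0
tool_pos: [0.5488, 0.2196, 0.0342]
wrist_force: [0.1, 0.8, 0.7]
opening: 0.0122
gripper_force: 2.8
tool_pos: [0.5488, 0.2196, 0.0341]
wrist_force: [0.6, 0.7, 2.1]
opening: 0.0114
gripper_force: 30.0
```

```bash
python3 -m jog '[{"dx":0,"dy":0,"dz":0,"ax":0,"ay":0,"az":0,"grip":0.14},{"dx":0,"dy":0,"dz":0,"ax":0,"ay":0,"az":0,"grip":0.6},{"dx":0,"dy":0,"dz":0,"ax":0,"ay":0,"az":0,"grip":0.6},{"dx":0,"dy":0,"dz":0,"ax":0,"ay":0,"az":0,"grip":0.6},{"dx":0,"dy":0,"dz":-0.001,"ax":0,"ay":0,"az":0,"grip":0.6}]' | grep -E "open|force|pos"
python3 -m jog '[{"dx":0,"dy":0,"dz":0,"ax":0,"ay":0,"az":0,"grip":0.6},{"dx":0,"dy":0,"dz":0,"ax":0,"ay":0,"az":0.1208,"grip":0.6},{"dx":0,"dy":0,"dz":0,"ax":0,"ay":0,"az":0.1208,"grip":0.6},{"dx":0,"dy":0,"dz":0,"ax":0,"ay":0,"az":0.1208,"grip":0.6}]' | grep -E "open|force|pos"
python3 -m jog '[{"dx":0,"dy":0,"dz":0,"ax":0,"ay":0,"az":0.1208,"grip":0.6},{"dx":0,"dy":0,"dz":0,"ax":0,"ay":0,"az":0.1208,"grip":0.6},{"dx":0,"dy":0,"dz":0,"ax":0,"ay":0,"az":0.1208,"grip":0.6},{"dx":0,"dy":0,"dz":0,"ax":0,"ay":0,"az":0.1208,"grip":0.6},{"dx":0,"dy":0,"dz":0,"ax":0,"ay":0,"az":0.1208,"grip":0.6}]' | grep -E "open|force|pos"
python3 -m jog '[{"dx":0,"dy":0,"dz":0,"ax":0,"ay":0,"az":0.1208,"grip":0.6},{"dx":0,"dy":0,"dz":0,"ax":0,"ay":0,"az":0.1208,"grip":0.6},{"dx":0,"dy":0,"dz":0,"ax":0,"ay":0,"az":0.1208,"grip":0.6},{"dx":0,"dy":0,"dz":0,"ax":0,"ay":0,"az":0.1208,"grip":0.6},{"dx":0,"dy":0,"dz":0,"ax":0,"ay":0,"az":0.1208,"grip":0.6}]'
python3 -m jog '[{"dx":0,"dy":0,"dz":0,"ax":0,"ay":0,"az":0,"grip":0.6},{"dx":0,"dy":0,"dz":0,"ax":0,"ay":0,"az":0,"grip":0.6}]'
```

```text
tool_pos: [0.5485, 0.2194, 0.0349]
wrist_force: [-0.2, -0.1, -0.2]
opening: 0.0363
gripper_force: 0.0
tool_pos: [0.5488, 0.2194, 0.0352]
wrist_force: [0.0, 0.9, -0.3]
opening: 0.0564
gripper_force: 0.0
tool_pos: [0.5487, 0.2196, 0.0352]
wrist_force: [-0.8, 0.4, 0.6]
opening: 0.0566
gripper_force: 0.0
t: 17.2
tool_pos: [0.5488, 0.2196, 0.0352]
ee_rot: [[0.302, 0.953, 0.0], [0.953, -0.302, 0.0], [0.0, 0.0, -1.0]]
wrist_force: [0.2, 0.5, -0.3]
opening: 0.0565
gripper_force: 0.0
t: 17.37
tool_pos: [0.5486, 0.2197, 0.035]
ee_rot: [[0.293, 0.956, -0.0], [0.956, -0.293, -0.001], [-0.001, 0.0, -1.0]]
wrist_force: [-0.7, -0.4, 0.4]
opening: 0.0564
gripper_force: 0.0
```

```bash
python3 -m jog '[{"dx":0,"dy":0,"dz":0.002,"ax":0,"ay":0,"az":0,"grip":0.42},{"dx":0,"dy":0,"dz":0.002,"ax":0,"ay":0,"az":0,"grip":0.4},{"dx":0,"dy":0,"dz":0,"ax":0,"ay":0,"az":0,"grip":0.39},{"dx":0,"dy":0,"dz":0,"ax":0,"ay":0,"az":0,"grip":0.38},{"dx":0,"dy":0,"dz":0,"ax":0,"ay":0,"az":0,"grip":0.37}]' | grep -E "open|force|pos"
python3 -m jog '[{"dx":0,"dy":0,"dz":0,"ax":0,"ay":0,"az":0,"grip":0.36},{"dx":0,"dy":0,"dz":0,"ax":0,"ay":0,"az":0,"grip":0.35},{"dx":0,"dy":0,"dz":0,"ax":0,"ay":0,"az":0,"grip":0.33},{"dx":0,"dy":0,"dz":0,"ax":0,"ay":0,"az":0,"grip":0.3},{"dx":0,"dy":0,"dz":0,"ax":0,"ay":0,"az":0,"grip":0.3}]' | grep -E "open|force|pos"
python3 -m jog '[{"dx":0,"dy":0,"dz":0,"ax":0,"ay":0,"az":0,"grip":0.3},{"dx":0,"dy":0,"dz":-0.002,"ax":0,"ay":0,"az":0,"grip":0.3},{"dx":0,"dy":0,"dz":-0.006,"ax":0,"ay":0,"az":0,"grip":0.3},{"dx":0,"dy":0,"dz":-0.008,"ax":0,"ay":0,"az":0,"grip":0.3},{"dx":0,"dy":0,"dz":0,"ax":0,"ay":0,"az":0,"grip":0.3}]' | grep -E "open|force|pos"
```

```text
tool_pos: [0.5488, 0.2194, 0.0311]
wrist_force: [0.4, -0.4, 0.7]
opening: 0.0353
gripper_force: 0.0
tool_pos: [0.5487, 0.2196, 0.0311]
wrist_force: [-0.8, -0.1, 1.0]
opening: 0.0317
gripper_force: 30.0
tool_pos: [0.5496, 0.2197, 0.0487]
wrist_force: [0.4, -0.3, -0.1]
opening: 0.0318
gripper_force: 30.0
```

```bash
python3 -m jog '[{"dx":0,"dy":0,"dz":-0.0195,"ax":0,"ay":0,"az":0,"grip":0.3},{"dx":0,"dy":0,"dz":-0.0195,"ax":0,"ay":0,"az":0,"grip":0.3},{"dx":0,"dy":0,"dz":-0.0195,"ax":0,"ay":0,"az":0,"grip":0.3},{"dx":0,"dy":0,"dz":-0.0195,"ax":0,"ay":0,"az":0,"grip":0.3},{"dx":0,"dy":0,"dz":-0.0195,"ax":0,"ay":0,"az":0,"grip":0.3}]' | grep -E "open|force|pos"
python3 -m jog '[{"dx":0,"dy":0,"dz":0,"ax":0,"ay":0,"az":-0.102,"grip":0.3},{"dx":0,"dy":0,"dz":0,"ax":0,"ay":0,"az":-0.102,"grip":0.3},{"dx":0,"dy":0,"dz":0,"ax":0,"ay":0,"az":-0.102,"grip":0.3},{"dx":0,"dy":0,"dz":0,"ax":0,"ay":0,"az":-0.102,"grip":0.3},{"dx":0,"dy":0,"dz":0,"ax":0,"ay":0,"az":0,"grip":0.3}]' | grep -E "rot|open|force|pos"
python3 -m jog '[{"dx":-0.0275,"dy":-0.004,"dz":0,"ax":0,"ay":0,"az":0,"grip":0.3},{"dx":-0.0275,"dy":-0.004,"dz":0,"ax":0,"ay":0,"az":0,"grip":0.3},{"dx":-0.0275,"dy":-0.004,"dz":0,"ax":0,"ay":0,"az":0,"grip":0.3},{"dx":-0.0275,"dy":-0.004,"dz":0,"ax":0,"ay":0,"az":0,"grip":0.3}]' | grep -E "open|force|pos"
python3 -m jog '[{"dx":-0.0275,"dy":-0.004,"dz":0,"ax":0,"ay":0,"az":0,"grip":0.3},{"dx":-0.0275,"dy":-0.004,"dz":0,"ax":0,"ay":0,"az":0,"grip":0.3},{"dx":-0.0275,"dy":-0.004,"dz":0,"ax":0,"ay":0,"az":0,"grip":0.3},{"dx":-0.0275,"dy":-0.004,"dz":0,"ax":0,"ay":0,"az":0,"grip":0.3}]' | grep -E "open|force|pos"
python3 -m jog '[{"dx":0,"dy":0,"dz":0,"ax":0,"ay":0,"az":0,"grip":0.3},{"dx":0,"dy":0,"dz":0,"ax":0,"ay":0,"az":0,"grip":0.3},{"dx":0,"dy":0,"dz":0,"ax":0,"ay":0,"az":0,"grip":0.3}]'
```

```text
tool_pos: [0.5487, 0.2194, 0.1458]
wrist_force: [0.0, 0.3, -1.0]
opening: 0.0314
gripper_force: 30.0
tool_pos: [0.5488, 0.2195, 0.145]
ee_rot: [[-0.111, 0.994, 0.0], [0.994, 0.111, 0.001], [0.001, 0.0, -1.0]]
wrist_force: [0.0, 0.3, -0.7]
opening: 0.0318
gripper_force: 30.0
tool_pos: [0.5443, 0.1072, 0.1447]
wrist_force: [0.6, 0.6, -1.3]
opening: 0.0318
gripper_force: 30.0
tool_pos: [0.5401, -0.0039, 0.1448]
wrist_force: [0.6, 0.2, -1.1]
opening: 0.0313
gripper_force: 30.0
t: 20.37
tool_pos: [0.5404, -0.0022, 0.1446]
ee_rot: [[-0.104, 0.995, 0.0], [0.995, 0.104, 0.0], [0.0, 0.0, -1.0]]
wrist_force: [0.9, 0.4, -1.9]
opening: 0.032
gripper_force: 30.0
```

```bash
python3 -m jog '[{"dx":0,"dy":0.0008,"dz":0.008,"ax":0,"ay":0,"az":-0.007,"grip":0.3},{"dx":0,"dy":0,"dz":0.012,"ax":0,"ay":0,"az":0,"grip":0.3},{"dx":0,"dy":0,"dz":0.012,"ax":0,"ay":0,"az":0,"grip":0.3},{"dx":0,"dy":0,"dz":0.01,"ax":0,"ay":0,"az":0,"grip":0.3},{"dx":0,"dy":0,"dz":0.005,"ax":0,"ay":0,"az":0,"grip":0.3}]' | grep -E "open|force|pos"
python3 -m jog '[{"dx":0,"dy":0,"dz":0,"ax":0,"ay":0,"az":0,"grip":0.3},{"dx":0,"dy":0,"dz":0,"ax":0,"ay":0,"az":0,"grip":0.3},{"dx":0,"dy":0,"dz":0,"ax":0,"ay":0,"az":0,"grip":0.3}]'
python3 -c '
from h import *
im=read_camera("side"); cv2.imwrite("pics/g5.png",cv2.resize(im[120:240,190:310,::-1],None,fx=5,fy=5,interpolation=cv2.INTER_CUBIC))'
```

```text
tool_pos: [0.5401, -0.0024, 0.0954]
wrist_force: [-0.5, -0.9, -1.4]
opening: 0.0319
gripper_force: 30.0
t: 21.03
tool_pos: [0.5414, -0.0027, 0.0978]
ee_rot: [[-0.113, 0.994, 0.0], [0.994, 0.113, -0.0], [-0.0, 0.0, -1.0]]
wrist_force: [0.0, -0.1, -0.3]
opening: 0.032
gripper_force: 30.0
```

View pics/g5.png

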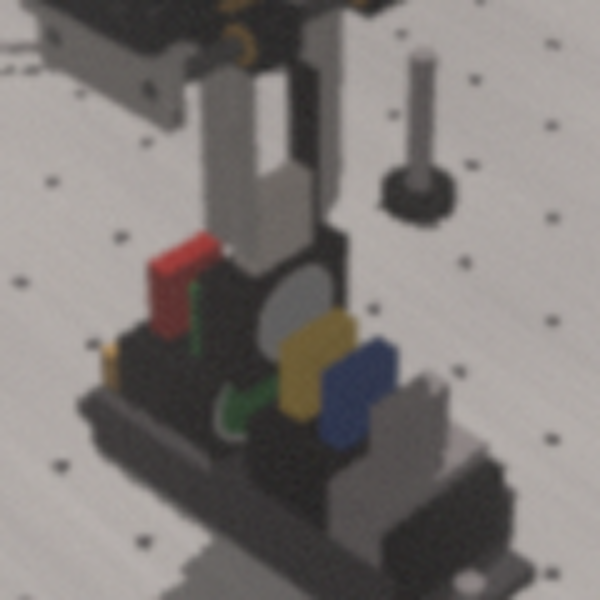

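The white cassette is upright at about (285,270), between green (strip at 195,320) and yellow (318,365). I'll lower it slowly, watching force.

```bash
python3 -m jog '[{"dx":0,"dy":0,"dz":0.004,"ax":0,"ay":0,"az":0,"grip":0.3},{"dx":0,"dy":0,"dz":0.004,"ax":0,"ay":0,"az":0,"grip":0.3},{"dx":0,"dy":0,"dz":0.003,"ax":0,"ay":0,"az":0,"grip":0.3},{"dx":0,"dy":0,"dz":0.002,"ax":0,"ay":0,"az":0,"grip":0.3}]' | grep -E "force|pos"
python3 -m jog '[{"dx":0,"dy":0,"dz":0.002,"ax":0,"ay":0,"az":0,"grip":0.3},{"dx":0,"dy":0,"dz":0.002,"ax":0,"ay":0,"az":0,"grip":0.3}]' | grep -E "force|pos"
python3 -m jog '[{"dx":0,"dy":0,"dz":0.002,"ax":0,"ay":0,"az":0,"grip":0.3},{"dx":0,"dy":0,"dz":0.002,"ax":0,"ay":0,"az":0,"grip":0.3}]' | grep -E "force|pos"
```

```text
tool_pos: [0.5409, -0.0025, 0.0841]
wrist_force: [0.8, 0.4, -2.1]
gripper_force: 30.0
tool_pos: [0.5411, -0.0026, 0.0803]
wrist_force: [0.4, -0.0, -1.3]
gripper_force: 30.0
tool_pos: [0.5411, -0.0026, 0.0764]
wrist_force: [0.3, 0.3, -1.4]
gripper_force: 30.0
```

```bash
python3 -m jog '[{"dx":0,"dy":0,"dz":0.004,"ax":0,"ay":0,"az":0,"grip":0.3},{"dx":0,"dy":0,"dz":0.004,"ax":0,"ay":0,"az":0,"grip":0.3},{"dx":0,"dy":0,"dz":0.003,"ax":0,"ay":0,"az":0,"grip":0.3},{"dx":0,"dy":0,"dz":0.002,"ax":0,"ay":0,"az":0,"grip":0.3}]' | grep -E "force|pos"
python3 -m jog '[{"dx":0,"dy":0,"dz":0.0015,"ax":0,"ay":0,"az":0,"grip":0.3},{"dx":0,"dy":0,"dz":0.0015,"ax":0,"ay":0,"az":0,"grip":0.3}]' | grep -E "force|pos"
python3 -m jog '[{"dx":0,"dy":0,"dz":0.0015,"ax":0,"ay":0,"az":0,"grip":0.3},{"dx":0,"dy":0,"dz":0.0015,"ax":0,"ay":0,"az":0,"grip":0.3}]' | grep -E "force|pos"
```

```text
tool_pos: [0.5409, -0.0026, 0.0631]
wrist_force: [-0.2, -0.0, -1.5]
gripper_force: 30.0
tool_pos: [0.5411, -0.0026, 0.0604]
wrist_force: [-0.8, -0.4, -2.5]
gripper_force: 30.0
tool_pos: [0.5412, -0.0025, 0.0575]
wrist_force: [-0.3, -0.3, -2.2]
gripper_force: 30.0
```

Past the wall tops with no contact. I'll continue down to just above the floor, expected at a reported height of about 0.039.

```bash
python3 -m jog '[{"dx":0,"dy":0,"dz":0.003,"ax":0,"ay":0,"az":0,"grip":0.3},{"dx":0,"dy":0,"dz":0.004,"ax":0,"ay":0,"az":0,"grip":0.3},{"dx":0,"dy":0,"dz":0.004,"ax":0,"ay":0,"az":0,"grip":0.3},{"dx":0,"dy":0,"dz":0.002,"ax":0,"ay":0,"az":0,"grip":0.3}]' | grep -E "force|pos"
python3 -m jog '[{"dx":0,"dy":0,"dz":0.0015,"ax":0,"ay":0,"az":0,"grip":0.3},{"dx":0,"dy":0,"dz":0.001,"ax":0,"ay":0,"az":0,"grip":0.3},{"dx":0,"dy":0,"dz":0,"ax":0,"ay":0,"az":0,"grip":0.3}]' | grep -E "force|pos"
python3 -m jog '[{"dx":0,"dy":0,"dz":0.0005,"ax":0,"ay":0,"az":0,"grip":0.3},{"dx":0,"dy":0,"dz":0.0005,"ax":0,"ay":0,"az":0,"grip":0.3},{"dx":0,"dy":0,"dz":0,"ax":0,"ay":0,"az":0,"grip":0.3}]' | grep -E "force|pos"
```

```text
tool_pos: [0.5408, -0.0025, 0.0439]
wrist_force: [0.7, 1.1, -0.8]
gripper_force: 30.0
tool_pos: [0.541, -0.0026, 0.0419]
wrist_force: [-0.8, 0.2, -0.9]
gripper_force: 30.0
tool_pos: [0.5411, -0.0025, 0.0411]
wrist_force: [0.9, 0.2, -2.1]
gripper_force: 30.0
```

```bash
python3 -m jog '[{"dx":0,"dy":0,"dz":0.0005,"ax":0,"ay":0,"az":0,"grip":0.3},{"dx":0,"dy":0,"dz":0.0005,"ax":0,"ay":0,"az":0,"grip":0.3},{"dx":0,"dy":0,"dz":0,"ax":0,"ay":0,"az":0,"grip":0.3}]' | grep -E "wrist|pos"
python3 -m jog '[{"dx":0,"dy":0,"dz":0.0005,"ax":0,"ay":0,"az":0,"grip":0.3},{"dx":0,"dy":0,"dz":0,"ax":0,"ay":0,"az":0,"grip":0.3}]' | grep -E "wrist|pos"
python3 -m jog '[{"dx":0,"dy":0,"dz":0.0003,"ax":0,"ay":0,"az":0,"grip":0.3},{"dx":0,"dy":0,"dz":0,"ax":0,"ay":0,"az":0,"grip":0.3}]' | grep -E "wrist|pos"
```

```text
tool_pos: [0.541, -0.0025, 0.04]
wrist_force: [-0.2, 0.3, -1.6]
tool_pos: [0.5411, -0.0025, 0.0395]
wrist_force: [0.7, 0.9, -0.7]
tool_pos: [0.5411, -0.0026, 0.0392]
wrist_force: [0.5, 0.0, -1.6]
```

```bash
python3 -m jog '[{"dx":0,"dy":0,"dz":0.0003,"ax":0,"ay":0,"az":0,"grip":0.3},{"dx":0,"dy":0,"dz":0,"ax":0,"ay":0,"az":0,"grip":0.3}]' | grep -E "wrist|pos"
python3 -m jog '[{"dx":0,"dy":0,"dz":0.0003,"ax":0,"ay":0,"az":0,"grip":0.3},{"dx":0,"dy":0,"dz":0,"ax":0,"ay":0,"az":0,"grip":0.3}]' | grep -E "wrist|pos"
```

```text
tool_pos: [0.5411, -0.0026, 0.0391]
wrist_force: [-1.4, -0.1, 2.3]
tool_pos: [0.5412, -0.0026, 0.039]
wrist_force: [-3.6, 0.2, 9.1]
```

It's seated on the floor at a reported 0.039, as predicted. I'll relieve the load, release, and slide the open fingers to the block tab.

```bash
python3 -m jog '[{"dx":0,"dy":0,"dz":-0.0003,"ax":0,"ay":0,"az":0,"grip":0.3},{"dx":0,"dy":0,"dz":0,"ax":0,"ay":0,"az":0,"grip":0.36},{"dx":0,"dy":0,"dz":0,"ax":0,"ay":0,"az":0,"grip":0.6},{"dx":0,"dy":0,"dz":0,"ax":0,"ay":0,"az":0,"grip":0.6},{"dx":0,"dy":0,"dz":-0.002,"ax":0,"ay":0,"az":0,"grip":0.6}]' | grep -E "open|force|pos"
python3 -m jog '[{"dx":0,"dy":0,"dz":0,"ax":0,"ay":0,"az":0,"grip":0.6},{"dx":-0.0155,"dy":0,"dz":0,"ax":0,"ay":0,"az":0,"grip":0.6},{"dx":-0.0155,"dy":0,"dz":0,"ax":0,"ay":0,"az":0,"grip":0.6},{"dx":-0.0155,"dy":0,"dz":0,"ax":0,"ay":0,"az":0,"grip":0.6},{"dx":-0.0155,"dy":0,"dz":0,"ax":0,"ay":0,"az":0,"grip":0.6}]' | grep -E "open|force|pos"
python3 -m jog '[{"dx":-0.0095,"dy":0,"dz":0,"ax":0,"ay":0,"az":0,"grip":0.6},{"dx":-0.005,"dy":0,"dz":0,"ax":0,"ay":0,"az":0,"grip":0.6},{"dx":0,"dy":0,"dz":0,"ax":0,"ay":0,"az":0,"grip":0.6},{"dx":0,"dy":0,"dz":0,"ax":0,"ay":0,"az":0,"grip":0.6}]'
python3 -c '
from h import *
im=read_camera("side"); cv2.imwrite("pics/g6.png",cv2.resize(im[120:240,190:310,::-1],None,fx=5,fy=5,interpolation=cv2.INTER_CUBIC))'
```

```text
tool_pos: [0.5409, -0.0026, 0.0408]
wrist_force: [0.5, -1.2, -0.3]
opening: 0.0507
gripper_force: 0.0
tool_pos: [0.5482, -0.0648, 0.0411]
wrist_force: [0.7, -0.3, -0.6]
opening: 0.0567
gripper_force: 0.0
t: 25.33
tool_pos: [0.5497, -0.0781, 0.0409]
ee_rot: [[-0.113, 0.994, -0.0], [0.994, 0.113, 0.0], [0.0, -0.0, -1.0]]
wrist_force: [0.2, -0.0, -0.2]
opening: 0.0565
gripper_force: 0.0
```

View pics/g6.png

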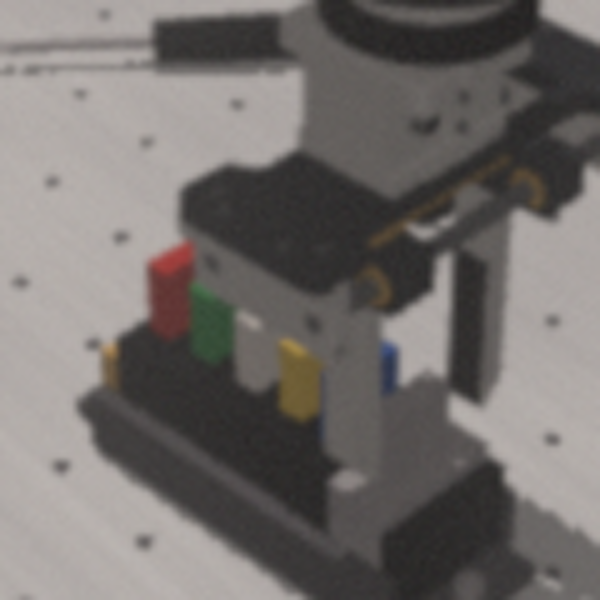

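White stands upright in the middle, with tabs at 172, 212, 255, 300 and blue behind the finger. The fingers straddle the block tab at about (415,420). I'll grip and push.

```bash
python3 -m jog '[{"dx":0,"dy":0,"dz":0,"ax":0,"ay":0,"az":0,"grip":0.4},{"dx":0,"dy":0,"dz":0,"ax":0,"ay":0,"az":0,"grip":0.36},{"dx":0,"dy":0,"dz":0,"ax":0,"ay":0,"az":0,"grip":0.33},{"dx":0,"dy":0,"dz":0,"ax":0,"ay":0,"az":0,"grip":0.3},{"dx":0,"dy":0,"dz":0,"ax":0,"ay":0,"az":0,"grip":0.3}]' | grep -E "open|force|pos"
python3 -m jog '[{"dx":0,"dy":0,"dz":0,"ax":0,"ay":0,"az":0,"grip":0.3},{"dx":0.001,"dy":0,"dz":0,"ax":0,"ay":0,"az":0,"grip":0.3},{"dx":0.001,"dy":0,"dz":0,"ax":0,"ay":0,"az":0,"grip":0.3},{"dx":0,"dy":0,"dz":0,"ax":0,"ay":0,"az":0,"grip":0.3}]' | grep -E "open|force|pos"
python3 -m jog '[{"dx":0.0005,"dy":0,"dz":0,"ax":0,"ay":0,"az":0,"grip":0.3},{"dx":0.0005,"dy":0,"dz":0,"ax":0,"ay":0,"az":0,"grip":0.3},{"dx":0,"dy":0,"dz":0,"ax":0,"ay":0,"az":0,"grip":0.3}]' | grep -E "wrist|pos"
```

```text
tool_pos: [0.5496, -0.0783, 0.041]
wrist_force: [-1.1, 1.4, 1.0]
opening: 0.0314
gripper_force: 30.0
tool_pos: [0.5496, -0.0767, 0.041]
wrist_force: [0.4, -1.3, -1.3]
opening: 0.0315
gripper_force: 30.0
tool_pos: [0.5495, -0.0756, 0.041]
wrist_force: [-0.4, -3.0, -0.3]
```

```bash
python3 -m jog '[{"dx":0.0003,"dy":0,"dz":0,"ax":0,"ay":0,"az":0,"grip":0.3},{"dx":0.0002,"dy":0,"dz":0,"ax":0,"ay":0,"az":0,"grip":0.3},{"dx":0,"dy":0,"dz":0,"ax":0,"ay":0,"az":0,"grip":0.3}]' | grep -E "wrist|pos"
python3 -m jog '[{"dx":0.0003,"dy":0,"dz":0,"ax":0,"ay":0,"az":0,"grip":0.3},{"dx":0,"dy":0,"dz":0,"ax":0,"ay":0,"az":0,"grip":0.3}]' | grep -E "wrist|pos"
```

```text
tool_pos: [0.5494, -0.0751, 0.041]
wrist_force: [0.5, -2.3, -0.9]
tool_pos: [0.5493, -0.0747, 0.041]
wrist_force: [0.0, -1.8, -0.9]
```

```bash
python3 -m jog '[{"dx":0.0003,"dy":0,"dz":0,"ax":0,"ay":0,"az":0,"grip":0.3},{"dx":0,"dy":0,"dz":0,"ax":0,"ay":0,"az":0,"grip":0.3}]' | grep -E "wrist|pos"
python3 -m jog '[{"dx":0.0003,"dy":0,"dz":0,"ax":0,"ay":0,"az":0,"grip":0.3},{"dx":0,"dy":0,"dz":0,"ax":0,"ay":0,"az":0,"grip":0.3}]' | grep -E "wrist|pos"
```

```text
tool_pos: [0.5493, -0.0745, 0.041]
wrist_force: [0.3, -2.4, -0.7]
tool_pos: [0.5493, -0.0743, 0.041]
wrist_force: [-0.5, -4.2, -0.7]
```

```bash
python3 -m jog '[{"dx":0.0002,"dy":0,"dz":0,"ax":0,"ay":0,"az":0,"grip":0.3},{"dx":0,"dy":0,"dz":0,"ax":0,"ay":0,"az":0,"grip":0.3}]' | grep -E "wrist|pos"
```

```text
tool_pos: [0.5493, -0.0742, 0.041]
wrist_force: [0.7, -4.3, -0.4]
```

```bash
python3 -m jog '[{"dx":0.0002,"dy":0,"dz":0,"ax":0,"ay":0,"az":0,"grip":0.3},{"dx":0,"dy":0,"dz":0,"ax":0,"ay":0,"az":0,"grip":0.3}]' | grep -E "wrist|pos"
python3 -m jog '[{"dx":0.0002,"dy":0,"dz":0,"ax":0,"ay":0,"az":0,"grip":0.3},{"dx":0,"dy":0,"dz":0,"ax":0,"ay":0,"az":0,"grip":0.3}]' | grep -E "wrist|pos"
```

```text
tool_pos: [0.5493, -0.0742, 0.041]
wrist_force: [0.0, -5.4, -1.4]
tool_pos: [0.5492, -0.0742, 0.041]
wrist_force: [-0.7, -5.7, -1.1]
```

```bash
python3 -m jog '[{"dx":0.0002,"dy":0,"dz":0,"ax":0,"ay":0,"az":0,"grip":0.3},{"dx":0,"dy":0,"dz":0,"ax":0,"ay":0,"az":0,"grip":0.3}]' | grep -E "wrist|pos"
```

```text
tool_pos: [0.5492, -0.0742, 0.041]
wrist_force: [1.3, -7.9, -1.5]
```

The tool has stopped while force keeps rising, so the row is against the brass. I'll raise it to about 14 N and hold.

```bash
python3 -m jog '[{"dx":0.0002,"dy":0,"dz":0,"ax":0,"ay":0,"az":0,"grip":0.3},{"dx":0,"dy":0,"dz":0,"ax":0,"ay":0,"az":0,"grip":0.3}]' | grep -E "wrist|pos"
python3 -m jog '[{"dx":0.0002,"dy":0,"dz":0,"ax":0,"ay":0,"az":0,"grip":0.3},{"dx":0,"dy":0,"dz":0,"ax":0,"ay":0,"az":0,"grip":0.3}]' | grep -E "wrist|pos"
```

```text
tool_pos: [0.5492, -0.0741, 0.041]
wrist_force: [0.8, -8.2, -0.2]
tool_pos: [0.5492, -0.0741, 0.0411]
wrist_force: [1.2, -8.5, -0.3]
```

```bash
python3 -m jog '[{"dx":0.0002,"dy":0,"dz":0,"ax":0,"ay":0,"az":0,"grip":0.3},{"dx":0,"dy":0,"dz":0,"ax":0,"ay":0,"az":0,"grip":0.3}]' | grep -E "wrist|pos"
```

```text
tool_pos: [0.5492, -0.0741, 0.0411]
wrist_force: [0.3, -8.8, -1.8]
```

```bash
python3 -m jog '[{"dx":0.0004,"dy":0,"dz":0,"ax":0,"ay":0,"az":0,"grip":0.3},{"dx":0,"dy":0,"dz":0,"ax":0,"ay":0,"az":0,"grip":0.3}]' | grep -E "wrist|pos"
python3 -m jog '[{"dx":0.0004,"dy":0,"dz":0,"ax":0,"ay":0,"az":0,"grip":0.3},{"dx":0,"dy":0,"dz":0,"ax":0,"ay":0,"az":0,"grip":0.3}]' | grep -E "wrist|pos"
```

```text
tool_pos: [0.5491, -0.074, 0.0411]
wrist_force: [1.5, -10.8, -1.1]
tool_pos: [0.5491, -0.0739, 0.0411]
wrist_force: [-0.3, -12.1, -1.4]
```

```bash
python3 -m jog '[{"dx":0.0002,"dy":0,"dz":0,"ax":0,"ay":0,"az":0,"grip":0.3},{"dx":0,"dy":0,"dz":0,"ax":0,"ay":0,"az":0,"grip":0.3}]' | grep -E "wrist|pos"
```

```text
tool_pos: [0.5491, -0.0739, 0.0411]
wrist_force: [0.6, -12.8, -0.9]
```

```bash
python3 -m jog '[{"dx":0.0003,"dy":0,"dz":0,"ax":0,"ay":0,"az":0,"grip":0.3},{"dx":0,"dy":0,"dz":0,"ax":0,"ay":0,"az":0,"grip":0.3},{"dx":0,"dy":0,"dz":0,"ax":0,"ay":0,"az":0,"grip":0.3},{"dx":0,"dy":0,"dz":0,"ax":0,"ay":0,"az":0,"grip":0.3},{"dx":0,"dy":0,"dz":0,"ax":0,"ay":0,"az":0,"grip":0.3}]' | grep -E "wrist|pos"
python3 -m jog '[{"dx":0,"dy":0,"dz":0,"ax":0,"ay":0,"az":0,"grip":0.3},{"dx":0,"dy":0,"dz":0,"ax":0,"ay":0,"az":0,"grip":0.3},{"dx":0,"dy":0,"dz":0,"ax":0,"ay":0,"az":0,"grip":0.3},{"dx":0,"dy":0,"dz":0,"ax":0,"ay":0,"az":0,"grip":0.3},{"dx":0,"dy":0,"dz":0,"ax":0,"ay":0,"az":0,"grip":0.3}]' | grep -E "wrist|pos"
python3 -m jog '[{"dx":0,"dy":0,"dz":0,"ax":0,"ay":0,"az":0,"grip":0.3},{"dx":0,"dy":0,"dz":0,"ax":0,"ay":0,"az":0,"grip":0.3},{"dx":0,"dy":0,"dz":0,"ax":0,"ay":0,"az":0,"grip":0.3}]' | grep -E "wrist|pos"
python3 -m jog '[{"dx":-0.0005,"dy":0,"dz":0,"ax":0,"ay":0,"az":0,"grip":0.3},{"dx":-0.0003,"dy":0,"dz":0,"ax":0,"ay":0,"az":0,"grip":0.3},{"dx":0,"dy":0,"dz":0,"ax":0,"ay":0,"az":0,"grip":0.3}]' | grep -E "wrist|pos"
```

```text
tool_pos: [0.549, -0.0738, 0.0412]
wrist_force: [1.3, -14.5, -0.6]
tool_pos: [0.5491, -0.0738, 0.0412]
wrist_force: [0.2, -14.2, -0.5]
tool_pos: [0.5491, -0.0738, 0.0412]
wrist_force: [0.7, -15.1, -1.6]
tool_pos: [0.5491, -0.0739, 0.0411]
wrist_force: [0.7, -11.1, -1.1]
```

```bash
python3 -m jog '[{"dx":-0.0004,"dy":0,"dz":0,"ax":0,"ay":0,"az":0,"grip":0.3},{"dx":-0.0003,"dy":0,"dz":0,"ax":0,"ay":0,"az":0,"grip":0.3},{"dx":0,"dy":0,"dz":0,"ax":0,"ay":0,"az":0,"grip":0.3}]' | grep -E "wrist|pos"
python3 -m jog '[{"dx":0,"dy":0,"dz":0,"ax":0,"ay":0,"az":0,"grip":0.6},{"dx":0,"dy":0,"dz":0,"ax":0,"ay":0,"az":0,"grip":0.6},{"dx":0,"dy":0,"dz":0,"ax":0,"ay":0,"az":0,"grip":0.6},{"dx":0,"dy":0,"dz":0,"ax":0,"ay":0,"az":0,"grip":0.6}]' | grep -E "open|force|pos"
python3 -m jog '[{"dx":0,"dy":0,"dz":-0.01,"ax":0,"ay":0,"az":0,"grip":0.6},{"dx":0,"dy":0,"dz":-0.03,"ax":0,"ay":0,"az":0,"grip":0.6},{"dx":0,"dy":0,"dz":-0.035,"ax":0,"ay":0,"az":0,"grip":0.6},{"dx":0,"dy":0,"dz":-0.035,"ax":0,"ay":0,"az":0,"grip":0.6},{"dx":0,"dy":0,"dz":-0.02,"ax":0,"ay":0,"az":0,"grip":0.6}]' | grep -E "open|force|pos"
python3 -m jog '[{"dx":0.04,"dy":0.005,"dz":0,"ax":0,"ay":0,"az":0,"grip":0.6},{"dx":0.04,"dy":0.005,"dz":0,"ax":0,"ay":0,"az":0,"grip":0.6},{"dx":0.04,"dy":0.005,"dz":0,"ax":0,"ay":0,"az":0,"grip":0.6},{"dx":0.04,"dy":0.005,"dz":0,"ax":0,"ay":0,"az":0,"grip":0.6},{"dx":0.04,"dy":0.005,"dz":0,"ax":0,"ay":0,"az":0,"grip":0.6}]' | grep -E "pos"
python3 -m jog '[{"dx":0.04,"dy":0.005,"dz":0,"ax":0,"ay":0,"az":0,"grip":0.6},{"dx":0.04,"dy":0.005,"dz":0,"ax":0,"ay":0,"az":0,"grip":0.6},{"dx":0,"dy":0,"dz":0,"ax":0,"ay":0,"az":0,"grip":0.6}]'
python3 -c '
from h import *
for c in ("top","side"):
    im=read_camera(c)
    if c=="side":
        for n in["cas_red","cas_green","cas_white","cas_yellow","cas_blue","block"]:
            r=recognise(c,n); print(n,[(np.round(q["centre"],3).tolist(),round(q["confidence"],2)) for q in r[:1]])
    a=im[:,:,::-1].copy(); cv2.imwrite(f"pics/{c}9.png",a);hsv=cv2.cvtColor(a,cv2.COLOR_BGR2HSV)
    if c=="top":
      for n,lo,hi in[("red",0,8),("yellow",20,32),("green",50,80),("blue",105,125)]:
        m=cv2.inRange(hsv,(lo,130,80),(hi,255,255)); m[:200]=0;m[250:]=0;m[:,:225]=0;m[:,310:]=0
        ys,xs=np.nonzero(m)
        if len(xs): print(n,len(xs),px2w("top",xs.mean(),ys.mean(),.09).round(4))
'
```

```text
tool_pos: [0.5491, -0.0741, 0.0411]
wrist_force: [-0.5, -7.7, -0.8]
tool_pos: [0.5491, -0.0725, 0.0409]
wrist_force: [-0.6, -0.6, -0.7]
opening: 0.0543
gripper_force: 0.0
tool_pos: [0.55, -0.0736, 0.1749]
wrist_force: [1.2, -0.5, -0.2]
opening: 0.0562
gripper_force: 0.0
tool_pos: [0.5509, 0.1306, 0.172]
t: 31.8
tool_pos: [0.551, 0.2181, 0.171]
ee_rot: [[-0.122, 0.992, -0.0], [0.992, 0.122, 0.002], [0.002, -0.0, -1.0]]
wrist_force: [0.1, 1.0, -0.0]
opening: 0.0565
gripper_force: 0.0
red 101 [0.5338 0.0456 0.09  ]
yellow 125 [ 0.5439 -0.0246  0.09  ]
green 89 [0.5392 0.0227 0.09  ]
blue 104 [ 0.545  -0.0487  0.09  ]
cas_red [([0.516, 0.043, 0.067], 0.7)]
cas_green [([0.523, 0.015, 0.066], 0.54)]
cas_white [([0.522, -0.006, 0.066], 0.54)]
cas_yellow [([0.526, -0.033, 0.068], 0.55)]
cas_blue [([0.528, -0.049, 0.062], 0.85)]
block [([0.537, -0.083, 0.052], 0.94)]
```

The yellow–green spacing is 47.5 mm (48 when closed up), and red hasn't moved from where it met the brass, so the row is snug. Handing in.

```bash
python3 -c '
from station import *
print(hand_in())'
```

```text
the job is handed in; nothing more can be done
None
```

The white cassette stands upright in the middle of the row (red, green, white, yellow, blue), and the row is snug against the brass after I held the block at about 14.5 N at the wrist for a second; I then let go and handed in at about 32 s, with no verdict returned.

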